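Prop the test box's lid open on its rod

ROBOT

A 6-joint arm with a two-finger parallel gripper is mounted at the origin on the work surface. World frame = base frame: x ahead of the robot, y to its left, z up, the work surface at z = 0. Lengths are in m, angles in rad, forces in N, time in s.
With the tool pointing down it reaches from about 0.3 to 0.825 m from the base axis. Payload 5.4 kg.
Tool frame: the origin (TCP) lies on the mounting face of the last link; the fingertips stand 190 mm ahead of it and the grasp point (between the pads) lies 171 mm ahead of it; z points along the fingers, y is the direction in which the jaws open and shut (so a half turn about z gives the same grasp; the last joint's range is limited). The gripper opens to 92 mm and grips with 3 to 60 N. Pads are 20 mm wide; open, the fingers measure 128 mm over their backs; the gripper's body (75 mm by 189 mm) begins 69 mm behind the grasp point.
Start: joints at [1.073, 0.158, 1.597, -0, 1.386, -0.21], TCP at [0.163, 0.551, 0.405] pointing down, gripper open.
Joint ranges: [-2.91, 2.91], [-0.94, 2.29], [0.18, 2.7], [-1.29, 4.43], [0.17, 2.64], [-3, 3]. Speed limits (rad/s): [2.57, 2.57, 3.14, 3.14, 3.14, 3.14].

INTERFACE

Orientations are given as a 3x3 rotation matrix whose columns are the frame's x, y, z axes.
In Python, from workcell import get_state, snapshot, sign_off, look_for, place_of gives the robot as it stands.
- The arm moves only by the tool send_rows, never from a script. Its argument "commands" is a list of rows, each an object of numbers: "rx", "ry", "rz": the turn, a rotation vector about the tool's x, y, z in rad; "x", "y", "z": the shift along the tool's x, y, z in mm; "claw": the finger opening in mm, from 0 to 91.9. In form: [{"rx": .., "ry": .., "rz": .., "x": .., "y": .., "z": .., "claw": ..}, ...]. A call has 1 to 8 rows; each row shifts and turns the pose as measured when the row begins, along the tool's axes as they then stand; what a row does not reach is not made up. A row lasts 1/10 s, in which the tool goes at most 50 mm and 8.59 degrees, less where a joint would pass 70% of its speed; a pose out of reach is approached as far as the arm can. A call is refused whole if a number of a shift passes 50 or a number of a turn 0.15, either way. A call with a gripper value outside its range is refused whole. The fingers move at their own pace and stop on an object; the grip force is fixed at half the most. Time passes only in rows, so rows that do not move let the fingers close. It gives the time, the measured TCP pose, the force and the opening at its end, in the units of the state.
- get_state(): the state, without advancing time (a new reading comes with each control period).
- snapshot(name): name is "scene" or "top" or "wrist"; returns a dict with "color" (384x512x3 uint8, red, green, blue), "intrinsics" (3x3 intrinsics, pixels), "cam_to_world" (4x4, takes a point from camera to world coordinates). Camera axes: x right, y down, z forward; pixel columns grow to the right and rows downward; lengths in m; the calibration is good to about 2 mm. A picture is of the moment at which its call begins. There is no depth.
- sign_off(): hands the job in, once; it reports no verdict.
Trained networks look in a picture, given as the dict that the camera call returned (one of the last four; its "shot" number tells which), for a name from the list of things; names that differ only in an ending like _2 or _b are one class to them, and where a whole thing is asked for, a point or a joint stands for the part that bears it (a point fixed in the world has none). Each returns a list of dicts, best first, with "p" (0 to 1); they miss things now and then, are a little off and sometimes report something else, mostly with a low value. They report only what shows in the picture. A call takes as long as a camera call.
- look_for(thing, picture): "bbox" ([left, top, width, height] in pixels, round what is visible of it).
- place_of(thing, picture): "point" ([column, row] in pixels: a listed point, or the origin of a listed thing).
The state is a dict: "clock": time; "joint_pos": joint angles; "joint_velocities": joint speeds; "joint_efforts": joint torques, N m; "ee_pos": TCP position; "tcp_rot": TCP orientation; "ft_force": force on the tool from outside, world axes, zero at the start; "moment": the same for the moment, N m; "opening": finger opening in m.
Only numpy, scipy, OpenCV 4.12 (cv2) and the standard library are available. Lean on these libraries where they do the work, as an engineer would, in place of code of your own. Each camera call takes 0.05 s, during which the arm holds its last target.

TASK

Open the lid of the small shielded test box right back by its handle, swing the prop rod on the box's far wall up out of its clip by pressing down its short lever, then lower the lid gently, without letting it drop, until the rod's pin is through the lid's slot and the rod alone holds the lid half open. Leave the solder spool, the jar and the screwdriver where they are.

Things in the scene. Friction and masses are not known exactly. Their poses are not given: they have to be found in the camera images.
- testbox: Open-topped grey steel box, 180 (its x) x 210 (its y) x 100 mm high, walls 4 mm, fixed to the bench; a green circuit board lies inside. Origin: centre of its underside, on the bench (z = 0). x points away from the robot to the wall that carries the prop rod, y to the left towards the lid's hinge, z up. It stands turned by up to 0.3 rad about the vertical.
- lid (a joint): Lid hinge, rad: 0 shut, 1.85 stop. Grey aluminium plate, 6 mm, about 0.5 kg, reaching 190 mm from its hinge, overhanging the rod's wall by 38 mm except near the hinge; its right edge swings up and over to the left. The hinge is nearly free: let go below 1.55 rad the lid falls shut, above that it leans back on its stop and stays. Propped on the rod it stands at about 0.84 to 0.95.
- lid_hinge (a point): Point on the lid's hinge line, which runs along the box's x axis at its left (+y) rim. In the box's frame at (0, 85, 100) mm.
- lid_handle (a point): Middle of the handle: a round dark steel bar 10 mm thick, 100 mm long, parallel to the hinge and 232 mm from it, held by two end bars 42 mm out from the lid's right edge, in the lid's plane; 20 mm along the box's x from lid_hinge. With the lid shut it is 103 mm above the bench with nothing under it. It moves on an arc about the hinge line and can turn in a light grip.
- lid_slot (a point): Centre, on the lid's underside, of the slot through the lid's overhang: 38 mm long (at right angles to the hinge), 12 mm wide, 139 mm from the hinge line, in the plane in which the rod swings. Its axes: x along the hinge, y from the lid's free edge towards the hinge, z out through the lid's upper face.
- rod (a joint): Pivot of the prop rod, rad: 0 in its clip, nearly level under the lid's overhang, pointing left; grows as it swings up and to the right; 1.35 stop, which is too far. It meets the slot at about 1.0; between 0.93 and 1.06 the pin enters the slot when the lid is lowered. The pivot is stiff (0.09 N m): the rod stays at whatever angle it is left.
- rod_pivot (a point): The rod's pivot, on the box's far wall; its axis runs along the box's x. In the box's frame at (108, -80, 58) mm.
- rod_collar (a point): Centre of the ball collar (18 mm across) near the rod's end, 162 mm from the pivot. The rod is 8 mm steel; past the collar a pin 7 mm thick goes on for 25 mm. The pin passes through the slot, the collar does not: the lid comes to rest on it, with the collar's centre about 7 mm under the lid's underside.
- rod_lever (a point): Centre of the steel roller (12 mm thick, 36 mm long, parallel to the box's x) ending the rod's short lever, 60 mm from the pivot, on the other side from the collar, and 18 mm farther out along the box's x. With the rod in its clip the lever points 30 degrees up to the right; pressing the roller down some 60 mm along its arc swings the rod to the slot's angle. It takes about 3 N.
- spool: Bystander: solder spool, 60 mm across, 50 mm high, left of the box. Origin: centre of its underside.
- jar: Bystander: amber flux jar, 44 mm across, 45 mm high, beyond the box. Origin: centre of its underside.
- driver: Bystander: screwdriver, 160 mm long, lying on the bench to the right of the box, along its own x axis. Origin: middle of its underside.

How it is judged:
On the way, in this order (a step that is already met when the one before it is completed fails the run):
1. the lid is swung back past upright (value of joint lid above 1.57 rad), for 0.2 s.
2. the rod is swung up out of its clip, with the lid still back (value of joint rod above 0.75 rad and value of joint lid above 1.3 rad), for 0.2 s.
At the end, for the whole second after the job is handed in: The lid rests half open (0.75 to 1.02 rad) on the rod, the pin through the slot: the collar's centre is within 21 mm of the slot's centre along the lid and 2 to 11.5 mm under the lid's underside; lid and rod are at rest (value of joint lid between 0.75 and 1.02 rad and y of rod_collar in the frame of lid_slot between -0.021 and 0.021 m and z of rod_collar in the frame of lid_slot between -0.0115 and -0.002 m and velocity of joint lid between -0.05 and 0.05 rad/s and velocity of joint rod between -0.05 and 0.05 rad/s); the robot touches nothing.
It fails at once if the lid is dropped: it swings down faster than 2.5 rad/s (velocity of joint lid below -2.5 rad/s).
It fails at once if the spool, the jar or the screwdriver is moved by more than 30 mm (distance of any of spool, jar, driver from where it was at the start of the episode above 0.03 m).
It also fails if it takes over 64 s, if anything falls off the work surface, if the arm or the gripper's body presses on something with over 40 N, if the wrist force passes 120 N, or if a joint passes its speed limit or range.

## Working session

There is one attempt and no reset: what is moved stays moved. The work goes in short steps, Python scripts to look and compute and a tool call to move; the robot and the scene stay as the last step left them, time stands still between calls to the robot, and variables do not carry over. Pictures are saved under pics/ and viewed, and the job is handed in when it is done.

Besides the shell and the picture viewer there is one more tool, called after "Call:" by a JSON object that holds its "api" and its "payload". send_rows: Moves the arm, as the interface text tells. Its arguments: {"type":"object","properties":{"commands":{"type":"array"}},"required":["commands"]}

```bash
mkdir -p pics; ls
cat > h.py <<'E'
import numpy as np, cv2
from workcell import get_state, snapshot, sign_off, look_for, place_of
def save(s,n): cv2.imwrite('pics/%s.png'%n, cv2.cvtColor(s['color'],cv2.COLOR_RGB2BGR))
def ray(s,p):
    K=np.array(s['intrinsics']);T=np.array(s['cam_to_world'])
    d=T[:3,:3]@np.linalg.solve(K,[p[0],p[1],1.]);return T[:3,3],d/np.linalg.norm(d)
def atz(s,p,z):
    o,d=ray(s,p);return o+d*(z-o[2])/d[2]
def proj(s,X):
    K=np.array(s['intrinsics']);T=np.array(s['cam_to_world']);X=np.atleast_2d(X)
    c=(X-T[:3,3])@T[:3,:3];u=c@K.T;return u[:,:2]/u[:,2:]
E
python3 - <<'E'
from h import *
np.set_printoptions(precision=4,suppress=True)
st=get_state();print({k:np.round(v,3).tolist() for k,v in st.items()})
for n in ['scene','top','wrist']:
    s=snapshot(n);save(s,n+'0');print(n,s['cam_to_world'][:3,3],s['cam_to_world'][:3,2])
    for t in ['testbox','lid_hinge','lid_handle','lid_slot','rod_pivot','rod_collar','rod_lever','spool','jar','driver']:
        r=place_of(t,s)[:2]
        print(t,[(np.round(a['point'],1).tolist(),round(a['p'],2)) for a in r])
E
```

```text
pics
{'clock': 0.0, 'joint_pos': [1.073, 0.159, 1.598, -0.0, 1.386, -0.21], 'joint_velocities': [0.001, 0.001, 0.001, 0.001, -0.001, -0.002], 'joint_efforts': [0.001, -38.555, -32.213, 0.07, 0.037, -0.0], 'ee_pos': [0.163, 0.551, 0.404], 'tcp_rot': [[-0.959, 0.284, -0.001], [0.284, 0.959, -0.002], [0.0, -0.002, -1.0]], 'ft_force': [-0.041, 0.011, 0.471], 'moment': [-0.016, -0.004, 0.038], 'opening': 0.092}
scene [1.3214 0.3105 0.7083] [-0.743  -0.2903 -0.6031]
testbox [([262.9, 209.8], 0.96)]
lid_hinge [([286.9, 186.6], 0.84)]
lid_handle [([208.7, 173.8], 0.65)]
lid_slot [([231.8, 199.1], 0.96)]
rod_pivot [([222.8, 206.0], 0.65)]
rod_collar [([274.1, 215.4], 0.78)]
rod_lever [([203.5, 200.2], 0.67)]
spool [([332.1, 232.4], 0.74)]
jar [([244.4, 266.5], 0.77)]
driver [([184.6, 186.9], 0.55)]
top [0.3909 0.0064 0.9487] [ 0.242   0.0016 -0.9703]
testbox [([263.2, 242.7], 0.96)]
lid_hinge [([223.3, 238.4], 0.98)]
lid_handle [([327.8, 228.7], 0.97)]
lid_slot [([284.7, 194.9], 0.9)]
rod_pivot []
rod_collar [([228.5, 194.7], 0.77)]
rod_lever [([317.8, 187.9], 0.62)]
spool [([175.5, 224.7], 0.9)]
jar [([246.2, 154.9], 0.59)]
driver [([370.1, 247.3], 0.61)]
wrist [0.0883 0.5743 0.383 ] [ 0.2646 -0.0781 -0.9612]
testbox []
lid_hinge []
lid_handle []
lid_slot []
rod_pivot []
rod_collar []
rod_lever []
spool []
jar []
driver []
```

View pics/scene0.png

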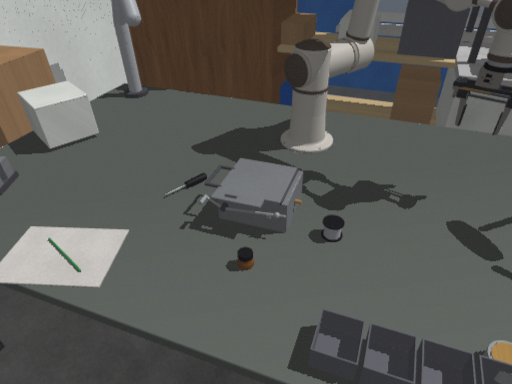

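View pics/top0.png

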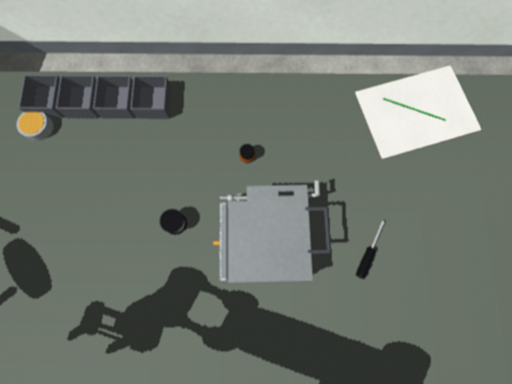

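```bash
cat >> h.py <<'E'
from scipy.optimize import least_squares
loc={'testbox':(0,0,0),'lid_hinge':(0,85,100),'lid_handle':(20,-147,103),'rod_pivot':(108,-80,58)}
def fitpose():
    sc=snapshot('scene');tp=snapshot('top');obs=[]
    for s in (sc,tp):
        for t in loc:
            r=place_of(t,s)
            if r and r[0]['p']>.5: obs.append((s,t,r[0]['point']))
        r=place_of('lid_slot',s)
        if r: obs.append((s,'lid_slot',r[0]['point']))
    L=dict(loc);L['lid_slot']=(110,-54,101)
    def f(q):
        c,s_=np.cos(q[2]),np.sin(q[2]);R=np.array([[c,-s_,0],[s_,c,0],[0,0,1]])
        return np.concatenate([proj(s,R@(np.array(L[t])/1e3)+[q[0],q[1],0])[0]-p for s,t,p in obs])
    r=least_squares(f,[.6,0,0],loss='soft_l1')
    for (o,e) in zip(obs,r.fun.reshape(-1,2) if r.fun.size==2*len(obs) else []): print(o[1],o[0]['cam_to_world'][0,3].round(2),e.round(1))
    return r.x
E
python3 -c "
from h import *
q=fitpose();print(q.round(4))
sc=snapshot('scene');tp=snapshot('top')
for t in ['spool','jar','driver']:
  for s in (sc,tp): print(t,atz(s,place_of(t,s)[0]['point'],0).round(3))
"
```

```text
testbox 1.32 [ 0.7 -0.8]
lid_hinge 1.32 [0.5 0.5]
lid_handle 1.32 [2.3 2.4]
lid_slot 1.32 [-4.6 -0.9]
testbox 0.39 [ 0.7 -3.3]
lid_hinge 0.39 [-0.   1.8]
lid_handle 0.39 [0.9 0.7]
lid_slot 0.39 [-0.6 -2. ]
[ 0.4872 -0.0146  0.004 ]
spool [0.533 0.214 0.   ]
spool [0.542 0.215 0.   ]
jar [0.735 0.036 0.   ]
jar [0.716 0.037 0.   ]
driver [ 0.464 -0.307  0.   ]
driver [ 0.469 -0.286  0.   ]
```

Scene: box with lid shut in the middle, handle at top-view (327,229), rod with lever at (318,188), jar at (247,153), spool at (174,221), driver at (370,247). I'll refine the box pose with an overlay.

```bash
cat >> h.py <<'E'
def boxT(q):
    c,s_=np.cos(q[2]),np.sin(q[2]);return np.array([[c,-s_,0],[s_,c,0],[0,0,1]]),np.array([q[0],q[1],0])
def overlay(s,q,name,lid=0.,rod=0.,crop=None,k=4):
    im=cv2.cvtColor(s['color'],cv2.COLOR_RGB2BGR);im=cv2.resize(im,None,fx=k,fy=k,interpolation=cv2.INTER_CUBIC)
    R,t=boxT(q)
    def L(P,col):
        P=np.array(P,float)/1e3@R.T+t;p=proj(s,P)
        p=((p+.5)*k-.5).astype(int)
        cv2.polylines(im,[p.reshape(-1,1,2)],False,col,1,cv2.LINE_AA)
    x,y=90,105
    for z in (0,100): L([(x,y,z),(x,-y,z),(-x,-y,z),(-x,y,z),(x,y,z)],(0,255,0))
    def lp(x,r,h):return (x,85-r*np.cos(lid)-h*np.sin(lid),100+r*np.sin(lid)+h*-np.cos(lid)*-1)
    L([lp(128,139+19,6),lp(128,139-19,6)],(255,0,255))
    L([lp(-30,232,3),lp(70,232,3)],(0,0,255)); L([lp(-90,190,6),lp(128,190,6)],(0,0,255)); L([lp(-90,0,6),lp(90,0,6)],(0,0,255))
    a=rod
    L([(108,-80,58),(108,-80+162*np.cos(a),58+162*np.sin(a))],(255,255,0))
    b=np.radians(30)-a
    L([(108,-80,58),(126,-80-60*np.cos(b),58+60*np.sin(b))],(255,255,0))
    L([(108,-80-60*np.cos(b),58+60*np.sin(b)),(144,-80-60*np.cos(b),58+60*np.sin(b))],(0,255,255))
    if crop: c=np.array(crop)*k; im=im[c[1]:c[3],c[0]:c[2]]
    cv2.imwrite('pics/%s.png'%name,im)
E
python3 -c "
from h import *
q=[.4872,-.0146,.004]
overlay(snapshot('scene'),q,'so1',crop=(150,120,350,270));overlay(snapshot('top'),q,'to1',crop=(200,140,400,290))
"
```

```text
(no output)
```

View pics/so1.png

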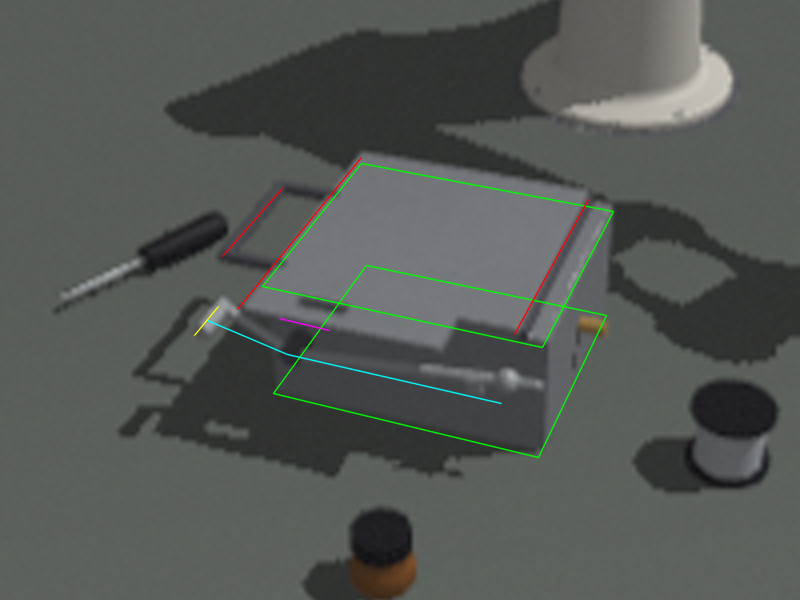

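View pics/to1.png

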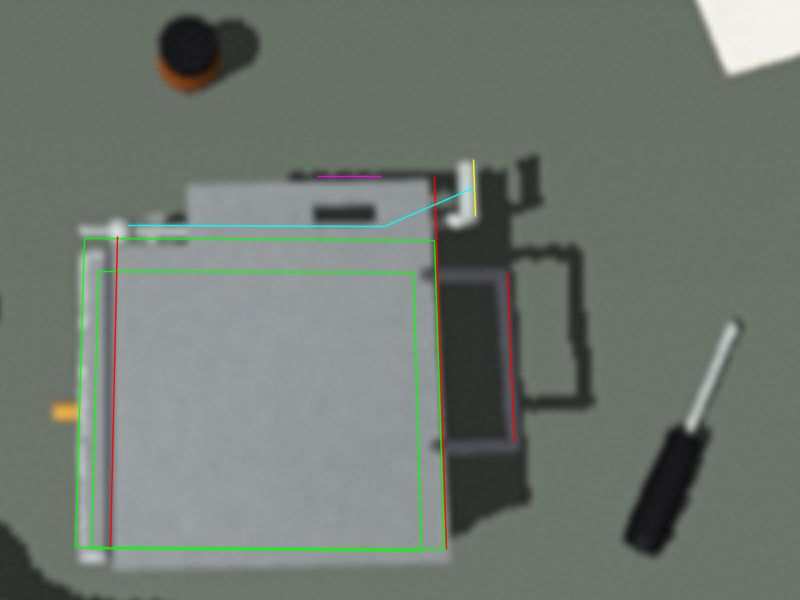

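```bash
sed -i 's/-h\*np.sin(lid)/+h*np.sin(lid)/; s/h\*-np.cos(lid)\*-1/h*np.cos(lid)/; s/a=rod$/a=rod+0.1/; s/np.radians(30)-a/np.radians(30)-rod/; s/lp(128,139/lp(108,139/g' h.py
python3 - <<'E'
from h import *
tp=snapshot('top');sc=snapshot('scene')
o=[(tp,(345,213),(108,-54,106)),(tp,(508,358),(20,-147,103)),(tp,(466,191),(126,-132,94)),(tp,(435,180),(128,-105,106)),
(sc,(545,457),(90,105,0)),(sc,(275,392),(90,-105,0)),(sc,(323,302),(108,-54,106)),(sc,(252,221),(20,-147,103)),(sc,(509,378),(108,81,73))]
off=lambda s:np.array([200,140.]) if s is tp else np.array([150,120.])
def f(q):
    R,t=boxT(q)
    return np.concatenate([proj(s,R@(np.array(L)/1e3)+t)[0]-((np.array(p)+.5)/4-.5+off(s)) for s,p,L in o])
r=least_squares(f,[.487,-.014,0],loss='soft_l1');print(r.x.round(4));print((f(r.x).reshape(-1,2)*4).round(1))
q=r.x
overlay(sc,q,'so2',crop=(150,120,350,270));overlay(tp,q,'to2',crop=(200,140,400,290))
R,t=boxT(q)
for n,P in [('handle',(20,-147,103)),('hinge',(20,85,100)),('lever0',(126,-132,88)),('lever1',(126,-133,30))]: print(n,R@(np.array(P)/1e3)+t)
E
```

```text
[ 0.4823 -0.0145  0.0292]
[[ 0.5  1.5]
 [ 1.9  0.6]
 [ 4.5 -3.3]
 [-6.2  0.4]
 [-0.  -5.5]
 [ 3.1  0.3]
 [-0.8  3.8]
 [ 2.9 -0.4]
 [-1.8  3.5]]
handle [ 0.50652973 -0.16087024  0.103     ]
hinge [0.49976253 0.07103104 0.1       ]
lever0 [ 0.61204709 -0.14278471  0.088     ]
lever1 [ 0.61207626 -0.14378429  0.03      ]
```

View pics/so2.png

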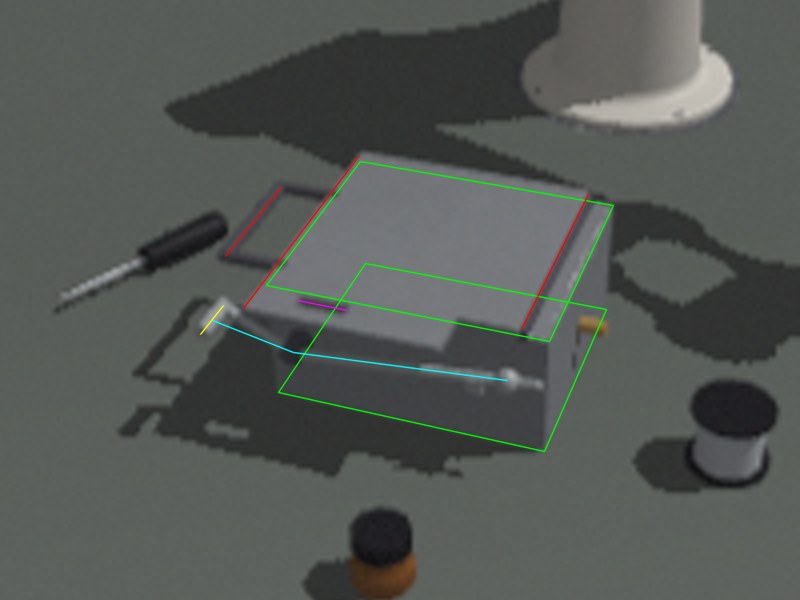

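View pics/to2.png

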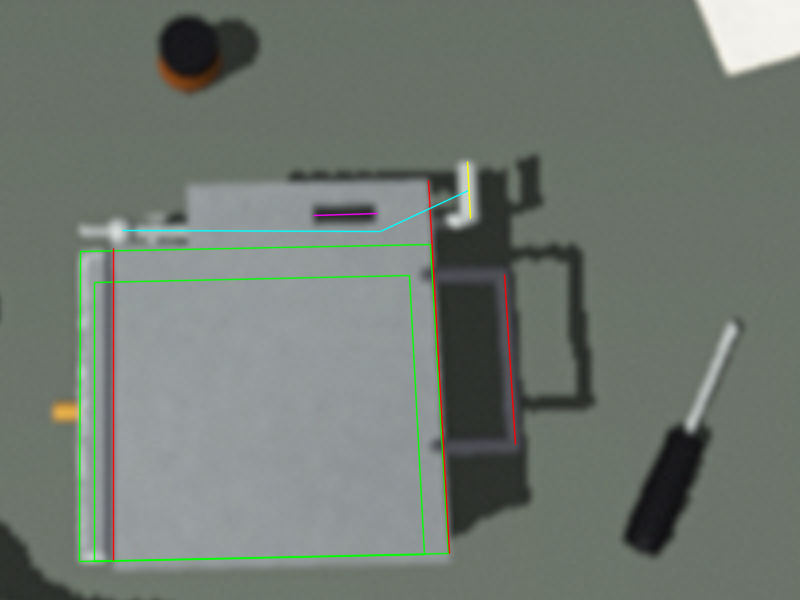

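Call:
{"api": "send_rows", "payload": {"commands": [{"rz": -0.103,"claw": 36},{"rz": -0.103,"claw": 36},{"rz": -0.103,"claw": 36}]}}

```text
$.commands[0]: bad value
```

```bash
cat >> h.py <<'E'
Q=[.4835,-.0145,.023]
def W(P): R,t=boxT(Q); return R@(np.array(P)/1e3)+t
def lidpt(th,r=232,x=20,h=3):
    return W((x,85-r*np.cos(th)+h*np.sin(th),100+r*np.sin(th)+h*np.cos(th)))
def Rdes(yaw): # yaw of tool x axis
    c,s=np.cos(yaw),np.sin(yaw);return np.array([[c,s,0],[s,-c,0],[0,0,-1.]])
from scipy.spatial.transform import Rotation as Ro
def need(P,Rd=None,off=.171):
    st=get_state();R=np.array(st['tcp_rot']);p=np.array(st['ee_pos'])
    tip=p+R[:,2]*off
    print('tip',tip.round(4),'need tool mm',(R.T@(np.array(P)-tip)*1e3).round(1),'F',np.round(st['ft_force'],1),'op',round(float(st['opening']),4),'t',round(float(st['clock']),2),'j',np.round(st['joint_pos'],2))
    if Rd is not None: print('rotvec tool',Ro.from_matrix(R.T@Rd).as_rotvec().round(3), 'shift incl. rot', (R.T@(np.array(P)-Rd[:,2]*off-p)*1e3).round(1))
E
python3 -c "
from h import *
need(lidpt(0)+[0,0,.11],Rdes(np.pi+Q[2]))"
```

```text
tip [0.1632 0.5513 0.2337] need tool mm [-531.7 -585.5   20.7] F [0.2 0.6 0.1] op 0.092 t 2.85 j [ 1.07  0.16  1.6   0.    1.39 -0.21]
rotvec tool [-0.    -0.    -0.311] shift incl. rot [-531.7 -585.5   20.7]
```

Call:
{"api": "send_rows", "payload": {"commands": [{"rx": 0,"ry": 0,"rz": -0.104,"x": 0,"y": 0,"z": 0,"claw": 36},{"rx": 0,"ry": 0,"rz": -0.104,"x": 0,"y": 0,"z": 0,"claw": 36},{"rx": 0,"ry": 0,"rz": -0.104,"x": 0,"y": 0,"z": 0,"claw": 36},{"rx": 0,"ry": 0,"rz": 0,"x": -25,"y": -45,"z": 0,"claw": 36},{"rx": 0,"ry": 0,"rz": 0,"x": -25,"y": -45,"z": 0,"claw": 36}]}}

```text
clock: 3.35
ee_pos: [0.2146, 0.4657, 0.4039]
tcp_rot: [[-0.999, -0.045, -0.001], [-0.045, 0.999, 0.001], [0.001, 0.001, -1.0]]
ft_force: [0.8, -0.7, 0.2]
opening: 0.0542
```

```bash
python3 -c "
from h import *
need(lidpt(0)+[0,0,.11],Rdes(np.pi+Q[2]))"
```

```text
tip [0.2144 0.4659 0.2329] need tool mm [-263.8 -639.5   19.1] F [ 0.8 -0.7  0.2] op 0.0542 t 3.35 j [ 0.9  -0.    1.77  0.    1.37 -0.71]
rotvec tool [ 0.001 -0.001  0.022] shift incl. rot [-263.7 -639.3   19.1]
```

Call:
{"api": "send_rows", "payload": {"commands": [{"rx": 0,"ry": 0,"rz": 0.01,"x": -19,"y": -46,"z": 0,"claw": 36},{"rx": 0,"ry": 0,"rz": 0.01,"x": -19,"y": -46,"z": 0,"claw": 36},{"rx": 0,"ry": 0,"rz": 0,"x": -19,"y": -46,"z": 0,"claw": 36},{"rx": 0,"ry": 0,"rz": 0,"x": -19,"y": -46,"z": 0,"claw": 36},{"rx": 0,"ry": 0,"rz": 0,"x": -19,"y": -46,"z": 0,"claw": 36},{"rx": 0,"ry": 0,"rz": 0,"x": -19,"y": -46,"z": 0,"claw": 36},{"rx": 0,"ry": 0,"rz": 0,"x": -19,"y": -46,"z": 0,"claw": 36},{"rx": 0,"ry": 0,"rz": 0,"x": -19,"y": -46,"z": 0,"claw": 36}]}}

```text
clock: 4.15
ee_pos: [0.3762, 0.0984, 0.4051]
tcp_rot: [[-1.0, -0.03, 0.008], [-0.03, 1.0, 0.003], [-0.008, 0.002, -1.0]]
ft_force: [0.9, -0.5, 0.7]
opening: 0.036
```

```bash
python3 -c "
from h import *
need(lidpt(0)+[0,0,.11],Rdes(np.pi+Q[2]))"
```

```text
tip [0.3775 0.0989 0.2341] need tool mm [-121.4 -263.6   21.4] F [ 0.9 -0.5  0.7] op 0.036 t 4.15 j [-0.06 -0.37  2.08  0.    1.42 -1.66]
rotvec tool [0.002 0.008 0.007] shift incl. rot [-122.7 -263.2   21.4]
```

Call:
{"api": "send_rows", "payload": {"commands": [{"rx": 0,"ry": 0.008,"rz": 0.007,"x": -20,"y": -44,"z": 0,"claw": 36},{"rx": 0,"ry": 0,"rz": 0,"x": -20,"y": -44,"z": 0,"claw": 36},{"rx": 0,"ry": 0,"rz": 0,"x": -20,"y": -44,"z": 0,"claw": 36},{"rx": 0,"ry": 0,"rz": 0,"x": -20,"y": -44,"z": 0,"claw": 36},{"rx": 0,"ry": 0,"rz": 0,"x": -20,"y": -44,"z": 0,"claw": 36},{"rx": 0,"ry": 0,"rz": 0,"x": -20,"y": -40,"z": 0,"claw": 36},{"rx": 0,"ry": 0,"rz": 0,"x": 0,"y": 0,"z": 0,"claw": 36}]}}

```text
clock: 4.85
ee_pos: [0.5045, -0.1746, 0.4061]
tcp_rot: [[-1.0, -0.013, 0.006], [-0.013, 1.0, 0.001], [-0.006, 0.0, -1.0]]
ft_force: [-0.2, 0.7, -0.3]
opening: 0.0359
```

```bash
python3 -c "
from h import *
need(lidpt(0)+[0,0,.11],Rdes(np.pi+Q[2]))
s=snapshot('wrist');save(s,'w1');print(proj(s,lidpt(0)), [(a['point'],a['p']) for a in place_of('lid_handle',s)])
for r in place_of('lid_handle',s)[:1]: print(atz(s,r['point'],.103),lidpt(0))
"
```

```text
tip [ 0.5054 -0.1746  0.2351] need tool mm [-1.5 13.5 22.2] F [-0.2  0.7 -0.3] op 0.0359 t 4.85 j [-0.56  0.05  1.71  0.    1.38 -2.15]
rotvec tool [ 0.     0.006 -0.01 ] shift incl. rot [-2.5 13.6 22.2]
[[265.54760133 187.7705647 ]] [([266.7, 185.4], 0.81)]
[ 0.50436862 -0.15990101  0.103     ] [ 0.50687541 -0.16100116  0.103     ]
```

View pics/w1.png

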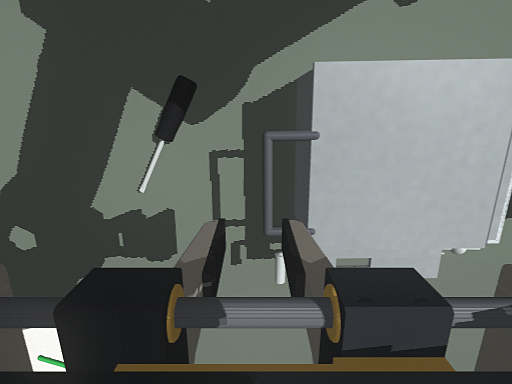

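Wrist view: handle bar at (267,185), vertical, agreeing with the model within ~2 mm. Descending.

Call:
{"api": "send_rows", "payload": {"commands": [{"rx": 0,"ry": 0.006,"rz": -0.01,"x": -2,"y": 14,"z": 20,"claw": 36},{"rx": 0,"ry": 0,"rz": 0,"x": 0,"y": 0,"z": 25,"claw": 36},{"rx": 0,"ry": 0,"rz": 0,"x": 0,"y": 0,"z": 0,"claw": 36}]}}

```text
clock: 5.3
ee_pos: [0.504, -0.151, 0.3624]
tcp_rot: [[-0.999, -0.033, 0.002], [-0.033, 0.999, 0.002], [-0.002, 0.002, -1.0]]
ft_force: [-0.6, 0.9, 0.1]
opening: 0.0355
```

```bash
python3 -c "
from h import *
need(lidpt(0),Rdes(np.pi+Q[2]))"
```

```text
tip [ 0.5042 -0.1507  0.1914] need tool mm [ -2.1 -10.5  88.3] F [-0.6  0.9  0.1] op 0.0355 t 5.3 j [-0.52  0.07  1.78  0.    1.29 -2.13]
rotvec tool [0.002 0.002 0.01 ] shift incl. rot [ -2.4 -10.2  88.3]
```

Call:
{"api": "send_rows", "payload": {"commands": [{"rx": 0,"ry": 0,"rz": 0.01,"x": -1,"y": -9,"z": 20,"claw": 36},{"rx": 0,"ry": 0,"rz": 0,"x": 0,"y": 0,"z": 0,"claw": 36},{"rx": 0,"ry": 0,"rz": 0,"x": 0,"y": 0,"z": 0,"claw": 36}]}}

```text
clock: 5.6
ee_pos: [0.5052, -0.1567, 0.3461]
tcp_rot: [[-1.0, -0.027, 0.005], [-0.027, 1.0, 0.0], [-0.005, 0.0, -1.0]]
ft_force: [-0.5, 0.4, 0.0]
opening: 0.0359
```

```bash
python3 -c "
from h import *
need(lidpt(0),Rdes(np.pi+Q[2]))"
```

```text
tip [ 0.5061 -0.1566  0.1751] need tool mm [-0.2 -4.4 72.1] F [-0.5  0.4  0. ] op 0.0359 t 5.6 j [-0.53  0.09  1.79  0.    1.26 -2.13]
rotvec tool [0.    0.005 0.004] shift incl. rot [-1.1 -4.4 72.1]
```

Call:
{"api": "send_rows", "payload": {"commands": [{"rx": 0,"ry": 0,"rz": 0,"x": 0,"y": -4,"z": 24,"claw": 36},{"rx": 0,"ry": 0,"rz": 0,"x": 0,"y": 0,"z": 24,"claw": 36},{"rx": 0,"ry": 0,"rz": 0,"x": 0,"y": 0,"z": 22,"claw": 36}]}}

```text
clock: 5.9
ee_pos: [0.5088, -0.1606, 0.284]
tcp_rot: [[-0.999, -0.029, 0.019], [-0.03, 1.0, -0.007], [-0.019, -0.008, -1.0]]
ft_force: [0.6, 0.4, -0.2]
opening: 0.036
```

```bash
python3 -c "
from h import *
need(lidpt(0),Rdes(np.pi+Q[2]))"
```

```text
tip [ 0.5121 -0.1619  0.1131] need tool mm [ 5.4  1.1 10. ] F [ 0.6  0.4 -0.2] op 0.036 t 5.9 j [-0.53  0.17  1.83  0.    1.12 -2.14]
rotvec tool [-0.008  0.019  0.006] shift incl. rot [ 2.1 -0.2 10. ]
```

Call:
{"api": "send_rows", "payload": {"commands": [{"rx": -0.008,"ry": 0.019,"rz": 0,"x": 0,"y": 0,"z": 11,"claw": 36},{"rx": 0,"ry": 0,"rz": 0,"x": 0,"y": 0,"z": 2,"claw": 5},{"rx": 0,"ry": 0,"rz": 0,"x": 0,"y": 0,"z": 0,"claw": 5},{"rx": 0,"ry": 0,"rz": 0,"x": 0,"y": 0,"z": 0,"claw": 5},{"rx": 0,"ry": 0,"rz": 0,"x": 0,"y": 0,"z": 0,"claw": 5}]}}

```text
clock: 6.4
ee_pos: [0.5099, -0.1602, 0.2744]
tcp_rot: [[-1.0, -0.031, 0.001], [-0.031, 1.0, -0.002], [-0.001, -0.002, -1.0]]
ft_force: [-0.4, -1.5, -2.9]
opening: 0.009
```

```bash
python3 -c "
from h import *
need(lidpt(0),Rdes(np.pi+Q[2]))"
```

```text
tip [ 0.5101 -0.1605  0.1034] need tool mm [ 3.3 -0.4  0.4] F [-0.4 -1.5 -2.9] op 0.009 t 6.4 j [-0.53  0.2   1.83 -0.    1.12 -2.13]
rotvec tool [-0.002  0.001  0.008] shift incl. rot [ 3.1 -0.7  0.4]
```

Call:
{"api": "send_rows", "payload": {"commands": [{"rx": 0,"ry": 0,"rz": 0,"x": 0,"y": 0,"z": -15,"claw": 5},{"rx": 0,"ry": 0,"rz": 0,"x": 0,"y": 1,"z": -20,"claw": 5},{"rx": 0,"ry": 0,"rz": 0,"x": 0,"y": 3,"z": -20,"claw": 5},{"rx": 0,"ry": 0,"rz": 0,"x": 0,"y": 5,"z": -20,"claw": 5}]}}

```text
clock: 6.8
ee_pos: [0.5093, -0.1489, 0.3488]
tcp_rot: [[-1.0, -0.03, 0.001], [-0.03, 1.0, 0.008], [-0.002, 0.008, -1.0]]
ft_force: [2.5, 3.7, -5.2]
opening: 0.0087
```

```bash
cat >> h.py <<'E'
def lidstate(lead=(.1,.2,.3,.4)):
    st=get_state();R=np.array(st['tcp_rot']);tip=np.array(st['ee_pos'])+R[:,2]*.171
    Rb,t=boxT(Q);b=Rb.T@(tip-t)*1e3
    y,z=85-b[1],b[2]-100
    th=np.arctan2(z,y)-np.arcsin(3/232.)*0-3/232.
    print('box',b.round(1),'theta',round(th,3),'r',round(float(np.hypot(y,z)),1),'F',np.round(st['ft_force'],1),'M',np.round(st['moment'],2),'op',round(float(st['opening']),4),'t',round(float(st['clock']),2))
    print('tilt',Ro.from_matrix(R.T@Rdes(np.pi+Q[2])).as_rotvec().round(3))
    for l in lead: print(l,(R.T@(lidpt(th+l)-tip)*1e3).round(1))
E
python3 -c "
from h import *
lidstate()"
```

```text
box [  23.  -133.6  177.8] theta 0.329 r 232.1 F [ 2.5  3.7 -5.2] M [ 0.45 -0.48 -0.02] op 0.0087 t 6.8
tilt [0.008 0.002 0.007]
0.1 [  2.9   9.1 -21.4]
0.2 [  2.8  20.2 -41.7]
0.3 [  2.7  33.3 -60.9]
0.4 [  2.5  48.2 -78.6]
```

Excellent: radius 232.1, so the model holds. Continue the arc.

Call:
{"api": "send_rows", "payload": {"commands": [{"rx": 0,"ry": 0,"rz": 0,"x": 0,"y": 9,"z": -20,"claw": 5},{"rx": 0,"ry": 0,"rz": 0,"x": 0,"y": 12,"z": -20,"claw": 5},{"rx": 0,"ry": 0,"rz": 0,"x": 0,"y": 14,"z": -18,"claw": 5},{"rx": 0,"ry": 0,"rz": 0,"x": 0,"y": 15,"z": -17,"claw": 5}]}}

```text
clock: 7.2
ee_pos: [0.5073, -0.1003, 0.4294]
tcp_rot: [[-1.0, -0.027, 0.006], [-0.027, 1.0, -0.002], [-0.006, -0.002, -1.0]]
ft_force: [2.9, 0.8, -5.0]
opening: 0.0089
```

```bash
python3 -c "
from h import *
lidstate()"
```

```text
box [ 22.8 -86.7 258.4] theta 0.732 r 233.6 F [ 2.9  0.8 -5. ] M [-0.1  -0.33  0.06] op 0.0089 t 7.2
tilt [-0.002  0.006  0.004]
0.1 [  2.6  17.7 -15.2]
0.2 [  2.4  35.8 -29.8]
0.3 [  2.3  55.2 -42.4]
0.4 [  2.1  75.8 -53.1]
```

Call:
{"api": "send_rows", "payload": {"commands": [{"rx": 0,"ry": 0,"rz": 0,"x": 0,"y": 18,"z": -15,"claw": 5},{"rx": 0,"ry": 0,"rz": 0,"x": 0,"y": 20,"z": -13,"claw": 5},{"rx": 0,"ry": 0,"rz": 0,"x": 0,"y": 21,"z": -11,"claw": 5},{"rx": 0,"ry": 0,"rz": 0,"x": 0,"y": 22,"z": -8,"claw": 5}]}}

```text
clock: 7.6
ee_pos: [0.5038, -0.0211, 0.486]
tcp_rot: [[-1.0, -0.022, 0.014], [-0.022, 0.999, -0.023], [-0.014, -0.023, -1.0]]
ft_force: [-2.0, -5.1, 5.1]
opening: 0.0089
```

```bash
python3 -c "
from h import *
lidstate()"
```

```text
box [ 22.5 -11.1 315. ] theta 1.137 r 235.5 F [-2.  -5.1  5.1] M [-1.14  0.25  0.03] op 0.0089 t 7.6
tilt [-0.023  0.014 -0.001]
0.1 [ 2.4 22.9 -5.8]
0.2 [  2.4  45.1 -12.5]
0.3 [  2.3  67.9 -17. ]
0.4 [  2.3  91.  -19.1]
```

Call:
{"api": "send_rows", "payload": {"commands": [{"rx": -0.02,"ry": 0.01,"rz": 0,"x": 0,"y": 22,"z": -5,"claw": 5},{"rx": 0,"ry": 0,"rz": 0,"x": 0,"y": 23,"z": -4,"claw": 5},{"rx": 0,"ry": 0,"rz": 0,"x": 0,"y": 23,"z": -3,"claw": 5},{"rx": 0,"ry": 0,"rz": 0,"x": 0,"y": 20,"z": 0,"claw": 5}]}}

```text
clock: 8.0
ee_pos: [0.5009, 0.068, 0.5071]
tcp_rot: [[-1.0, -0.02, 0.017], [-0.02, 1.0, -0.016], [-0.017, -0.016, -1.0]]
ft_force: [-0.8, -1.3, 1.3]
opening: 0.0089
```

```bash
python3 -c "
from h import *
lidstate()"
```

```text
box [ 22.2  79.4 336.1] theta 1.534 r 236.2 F [-0.8 -1.3  1.3] M [-0.48  0.1   0.01] op 0.0089 t 8.0
tilt [-0.016  0.017 -0.003]
0.1 [ 2.3 23.4  4.4]
0.2 [ 2.4 46.4  6.9]
0.3 [ 2.6 69.1 11.8]
0.4 [ 2.8 91.2 18.9]
```

Call:
{"api": "send_rows", "payload": {"commands": [{"rx": -0.015,"ry": 0.01,"rz": 0,"x": 0,"y": 22,"z": 1,"claw": 5},{"rx": 0,"ry": 0,"rz": 0,"x": 0,"y": 20,"z": 3,"claw": 5},{"rx": 0,"ry": 0,"rz": 0,"x": 0,"y": 16,"z": 4,"claw": 5},{"rx": 0,"ry": 0,"rz": 0,"x": 0,"y": 6,"z": 2,"claw": 5},{"rx": 0,"ry": 0,"rz": 0,"x": 0,"y": 0,"z": 0,"claw": 5}]}}

```text
clock: 8.5
ee_pos: [0.4991, 0.1356, 0.4998]
tcp_rot: [[-1.0, -0.023, 0.016], [-0.023, 1.0, -0.004], [-0.016, -0.004, -1.0]]
ft_force: [1.3, -1.6, -2.3]
opening: 0.0089
```

```bash
python3 -c "
from h import *
lidstate()
sc=snapshot('scene');tp=snapshot('top')
overlay(sc,Q,'so3',lid=1.8,crop=(150,70,350,220));overlay(tp,Q,'to3',lid=1.8,crop=(150,140,350,290))"
```

```text
box [ 21.7 149.1 328.9] theta 1.831 r 237.7 F [ 1.3 -1.6 -2.3] M [-0.31 -0.28  0.03] op 0.0089 t 8.5
tilt [-0.004  0.016 -0.   ]
0.1 [ 1.9 20.5 12.7]
0.2 [ 2.  41.7 22.1]
0.3 [ 2.2 61.9 33.6]
0.4 [ 2.4 80.7 47.1]
```

View pics/so3.png

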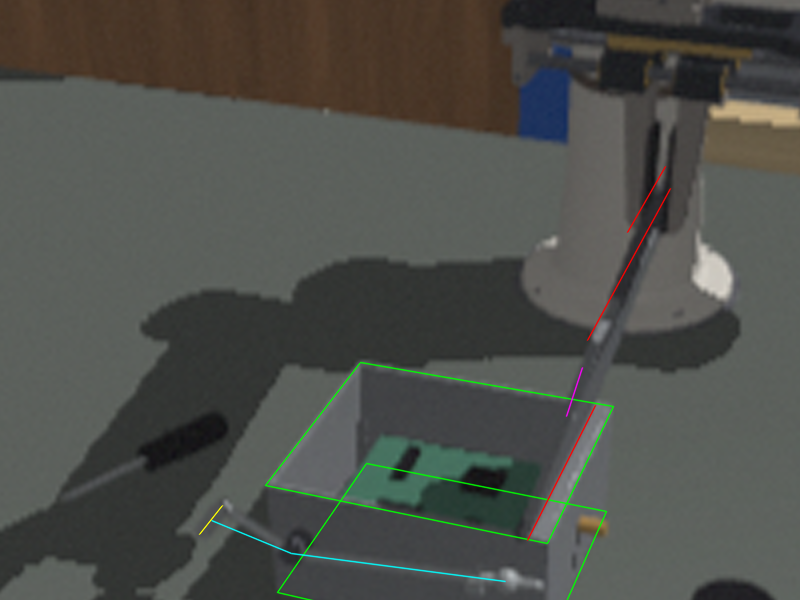

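Scene view shows the lid fully back with the fingers on the handle at (660,190) and the rod still clipped. Release, go up.

Call:
{"api": "send_rows", "payload": {"commands": [{"rx": 0,"ry": 0,"rz": 0,"x": 0,"y": 0,"z": 0,"claw": 40},{"rx": 0,"ry": 0,"rz": 0,"x": 0,"y": 0,"z": 0,"claw": 40},{"rx": 0,"ry": 0,"rz": 0,"x": 0,"y": 0,"z": 0,"claw": 40},{"rx": 0,"ry": 0,"rz": 0,"x": 0,"y": 0,"z": -25,"claw": 40},{"rx": 0,"ry": 0,"rz": 0,"x": 0,"y": 0,"z": -30,"claw": 40},{"rx": 0,"ry": 0,"rz": 0,"x": 0,"y": 0,"z": -10,"claw": 40}]}}

```text
clock: 9.2
ee_pos: [0.4981, 0.1327, 0.5661]
tcp_rot: [[-1.0, -0.017, 0.012], [-0.017, 1.0, -0.003], [-0.012, -0.003, -1.0]]
ft_force: [0.3, -0.1, 0.4]
opening: 0.0399
```

```bash
python3 -c "
from h import *
need(W((128,-133,150)),Rdes(np.pi/2+Q[2]),off=.19)
print(W((128,-133,150)))
s=snapshot('wrist');save(s,'w2')
s=snapshot('scene');overlay(s,Q,'so4',lid=1.85,crop=(150,70,350,220))"
```

```text
tip [0.5004 0.1321 0.3762] need tool mm [-106.6 -277.9  228.3] F [ 0.3 -0.1  0.4] op 0.0399 t 9.2 j [ 0.03 -0.05  1.51 -0.    1.68 -1.56]
rotvec tool [0.007 0.012 1.565] shift incl. rot [-108.9 -278.5  228.3]
[ 0.61452488 -0.14452108  0.15      ]
```

View pics/so4.png

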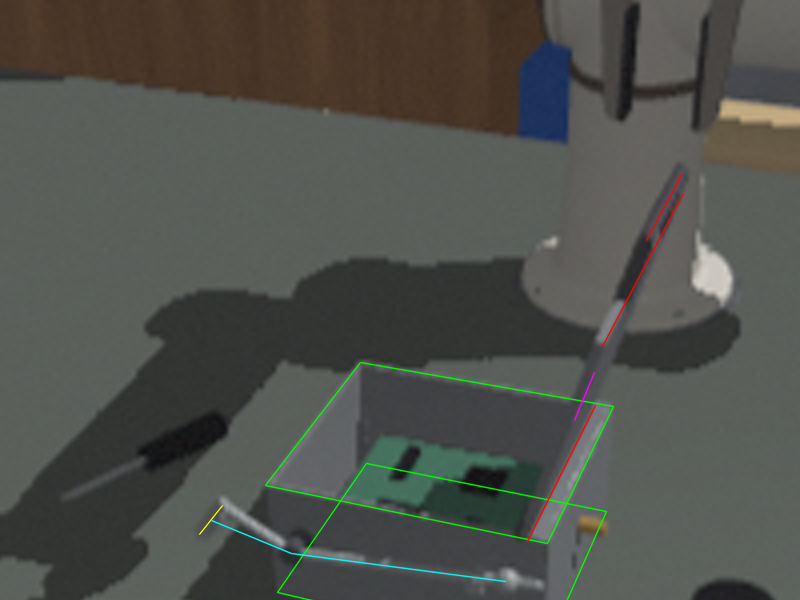

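Call:
{"api": "send_rows", "payload": {"commands": [{"rx": 0,"ry": 0,"rz": 0,"x": -18,"y": -46,"z": 0,"claw": 20},{"rx": 0,"ry": 0,"rz": 0,"x": -18,"y": -46,"z": 0,"claw": 0},{"rx": 0,"ry": 0,"rz": 0,"x": -18,"y": -46,"z": 0,"claw": 0},{"rx": 0,"ry": 0,"rz": 0,"x": -18,"y": -46,"z": 0,"claw": 0},{"rx": 0,"ry": 0,"rz": 0,"x": -18,"y": -46,"z": 10,"claw": 0},{"rx": 0,"ry": 0,"rz": 0,"x": -10,"y": -38,"z": 10,"claw": 0},{"rx": 0,"ry": 0,"rz": 0.145,"x": 0,"y": 0,"z": 0,"claw": 0},{"rx": 0,"ry": 0,"rz": 0.145,"x": 0,"y": 0,"z": 0,"claw": 0}]}}

```text
clock: 10.1
ee_pos: [0.6058, -0.1412, 0.5301]
tcp_rot: [[-0.962, 0.271, -0.005], [0.271, 0.962, 0.005], [0.006, 0.003, -1.0]]
ft_force: [0.1, 0.1, 0.4]
opening: 0.0006
```

Call:
{"api": "send_rows", "payload": {"commands": [{"rx": 0,"ry": 0,"rz": 0.145,"x": 0,"y": 0,"z": 0,"claw": 0},{"rx": 0,"ry": 0,"rz": 0.145,"x": 0,"y": 0,"z": 0,"claw": 0},{"rx": 0,"ry": 0,"rz": 0.145,"x": 0,"y": 0,"z": 0,"claw": 0},{"rx": 0,"ry": 0,"rz": 0.145,"x": 0,"y": 0,"z": 0,"claw": 0},{"rx": 0,"ry": 0,"rz": 0.145,"x": 0,"y": 0,"z": 0,"claw": 0},{"rx": 0,"ry": 0,"rz": 0.145,"x": 0,"y": 0,"z": 0,"claw": 0},{"rx": 0,"ry": 0,"rz": 0.145,"x": 0,"y": 0,"z": 0,"claw": 0}]}}

```text
clock: 10.8
ee_pos: [0.6053, -0.1434, 0.5131]
tcp_rot: [[-0.245, 0.969, -0.026], [0.969, 0.246, 0.014], [0.02, -0.021, -1.0]]
ft_force: [-0.2, 0.1, -0.0]
opening: 0.0
```

```bash
python3 -c "
from h import *
need(W((130,-133,150)),Rdes(np.pi/2+Q[2]),off=.19)"
```

```text
tip [ 0.6004 -0.1407  0.3231] need tool mm [-11.1  18.4 172.6] F [-0.2  0.1 -0. ] op 0.0 t 10.8 j [-0.43  0.25  1.29  0.    1.64 -0.67]
rotvec tool [-0.023 -0.018  0.225] shift incl. rot [ -7.3  14.3 172.7]
```

Call:
{"api": "send_rows", "payload": {"commands": [{"rx": -0.012,"ry": -0.009,"rz": 0.115,"x": 0,"y": 0,"z": 25,"claw": 0},{"rx": -0.012,"ry": -0.009,"rz": 0.11,"x": 0,"y": 0,"z": 25,"claw": 0},{"rx": 0,"ry": 0,"rz": 0,"x": -7,"y": 12,"z": 40,"claw": 0},{"rx": 0,"ry": 0,"rz": 0,"x": 0,"y": 0,"z": 20,"claw": 0}]}}

```text
clock: 11.2
ee_pos: [0.616, -0.1498, 0.3964]
tcp_rot: [[-0.009, 1.0, 0.001], [1.0, 0.009, -0.001], [-0.001, 0.001, -1.0]]
ft_force: [-1.3, 0.5, -0.6]
opening: 0.0001
```

```bash
python3 -c "
from h import *
need(W((130,-133,150)),Rdes(np.pi/2+Q[2]),off=.19)
for n in ('wrist','top','scene'):
  s=snapshot(n);save(s,n+'5');print(n,[(np.round(a['point'],1),round(a['p'],2),atz(s,a['point'],.088).round(3)) for a in place_of('rod_lever',s)],proj(s,W((126,-132,88))).round(1))
s=snapshot('scene');overlay(s,Q,'so5',lid=1.85,crop=(150,70,350,220))"
```

```text
tip [ 0.6162 -0.1499  0.2064] need tool mm [ 5.5  0.4 56.4] F [-1.3  0.5 -0.6] op 0.0001 t 11.2 j [-0.43  0.31  1.43 -0.    1.4  -0.44]
rotvec tool [ 0.001  0.001 -0.014] shift incl. rot [ 5.4  0.6 56.4]
wrist [(array([252.1, 175.9]), 0.79, array([ 0.615, -0.139,  0.088]))] [[249.7 180.2]]
top [] [[317.2 187. ]]
scene [(array([201.9, 199.5]), 0.83, array([ 0.612, -0.145,  0.088]))] [[202.4 199.7]]
```

View pics/wrist5.png

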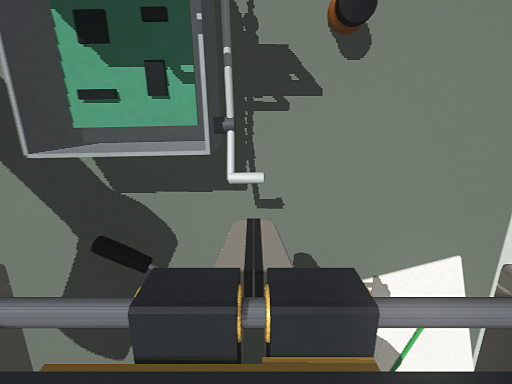

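View pics/so5.png

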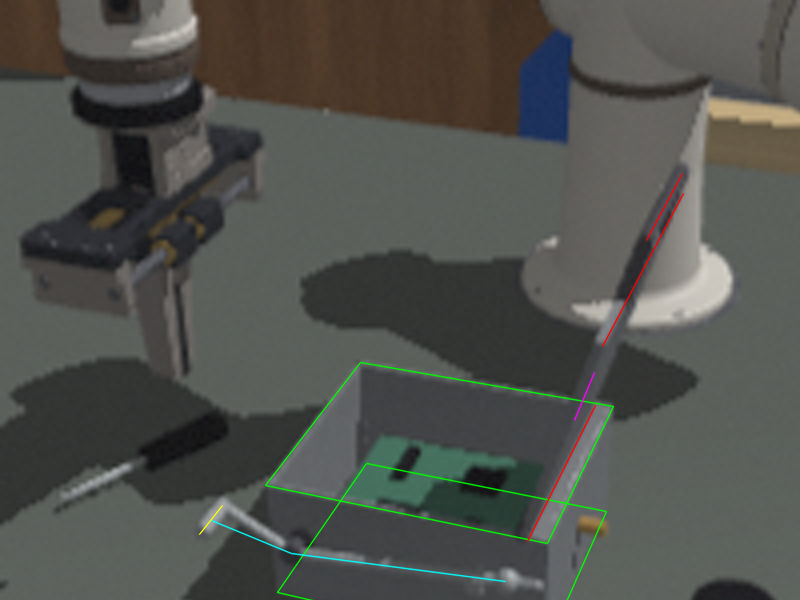

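Call:
{"api": "send_rows", "payload": {"commands": [{"rx": 0,"ry": 0,"rz": -0.014,"x": 5,"y": 0,"z": 35,"claw": 0},{"rx": 0,"ry": 0,"rz": 0,"x": 0,"y": 0,"z": 35,"claw": 0},{"rx": 0,"ry": 0,"rz": 0,"x": 0,"y": 0,"z": 25,"claw": 0},{"rx": 0,"ry": 0,"rz": 0,"x": 0,"y": 0,"z": 0,"claw": 0}]}}

```text
clock: 11.95
ee_pos: [0.6206, -0.1461, 0.3161]
tcp_rot: [[-0.025, 0.999, 0.026], [1.0, 0.025, -0.012], [-0.012, 0.026, -1.0]]
ft_force: [-0.2, 0.3, 0.6]
opening: 0.0006
```

```bash
python3 -c "
from h import *
need(W((129,-135,37)),Rdes(np.pi/2+Q[2]),off=.19)"
```

```text
tip [ 0.6256 -0.1483  0.1262] need tool mm [  3.2 -12.2  88.8] F [-0.2  0.3  0.6] op 0.0006 t 11.95 j [-0.42  0.38  1.51 -0.    1.22 -0.45]
rotvec tool [0.026 0.012 0.002] shift incl. rot [ 0.9 -7.4 88.9]
```

Call:
{"api": "send_rows", "payload": {"commands": [{"rx": 0.026,"ry": 0.012,"rz": 0,"x": 2,"y": -8,"z": 8,"claw": 0},{"rx": 0,"ry": 0,"rz": 0,"x": 0,"y": 0,"z": 8,"claw": 0},{"rx": 0,"ry": 0,"rz": 0,"x": 0,"y": 0,"z": 8,"claw": 0}]}}

```text
clock: 12.25
ee_pos: [0.6141, -0.1451, 0.2972]
tcp_rot: [[-0.025, 1.0, 0.007], [1.0, 0.025, -0.004], [-0.004, 0.007, -1.0]]
ft_force: [0.0, 0.1, 1.2]
opening: 0.0003
```

```bash
python3 -c "
from h import *
need(W((129,-135,37)),Rdes(np.pi/2+Q[2]),off=.19)"
```

```text
tip [ 0.6154 -0.1458  0.1073] need tool mm [-0.5 -0.3 70.3] F [0.  0.1 1.2] op 0.0003 t 12.25 j [-0.42  0.39  1.53 -0.    1.21 -0.45]
rotvec tool [0.007 0.004 0.002] shift incl. rot [-1.2  1.  70.3]
```

Call:
{"api": "send_rows", "payload": {"commands": [{"rx": 0.007,"ry": 0.004,"rz": 0,"x": 0,"y": 0,"z": 11,"claw": 0},{"rx": 0.003,"ry": 0,"rz": 0,"x": 0,"y": -1,"z": 11,"claw": 0},{"rx": 0.003,"ry": 0,"rz": 0,"x": 0,"y": -1,"z": 11,"claw": 0},{"rx": 0.003,"ry": 0,"rz": 0,"x": 0,"y": -1,"z": 11,"claw": 0}]}}

```text
clock: 12.65
ee_pos: [0.6138, -0.1484, 0.2563]
tcp_rot: [[-0.025, 1.0, 0.002], [1.0, 0.025, -0.01], [-0.01, 0.002, -1.0]]
ft_force: [2.4, -2.0, 2.6]
opening: 0.0006
```

```bash
python3 -c "
from h import *
need(W((129,-135,37)),Rdes(np.pi/2+Q[2]),off=.19)"
```

```text
tip [ 0.6142 -0.1502  0.0663] need tool mm [ 4.   1.4 29.3] F [ 2.4 -2.   2.6] op 0.0006 t 12.65 j [-0.43  0.45  1.55 -0.01  1.14 -0.45]
rotvec tool [0.002 0.01  0.002] shift incl. rot [ 2.1  1.8 29.3]
```

Contact with about 3 N, as expected. Continue more finely.

Call:
{"api": "send_rows", "payload": {"commands": [{"rx": 0,"ry": 0.01,"rz": 0,"x": 2,"y": 0,"z": 10,"claw": 0},{"rx": 0,"ry": 0,"rz": 0,"x": 0,"y": 0,"z": 8,"claw": 0}]}}

```text
clock: 12.85
ee_pos: [0.6137, -0.1462, 0.2364]
tcp_rot: [[-0.024, 1.0, 0.002], [1.0, 0.024, 0.003], [0.003, 0.002, -1.0]]
ft_force: [0.3, 2.3, 3.1]
opening: 0.0002
```

```bash
python3 -c "
from h import *
need(W((129,-135,37)),Rdes(np.pi/2+Q[2]),off=.19)
s=snapshot('scene');overlay(s,Q,'so6',lid=1.85,rod=.7,crop=(150,70,350,220))"
```

```text
tip [ 0.614  -0.1457  0.0464] need tool mm [-0.9  1.5  9.4] F [0.3 2.3 3.1] op 0.0002 t 12.85 j [-0.43  0.47  1.56  0.    1.11 -0.45]
rotvec tool [ 0.002 -0.003  0.001] shift incl. rot [-0.4  1.8  9.4]
```

View pics/so6.png

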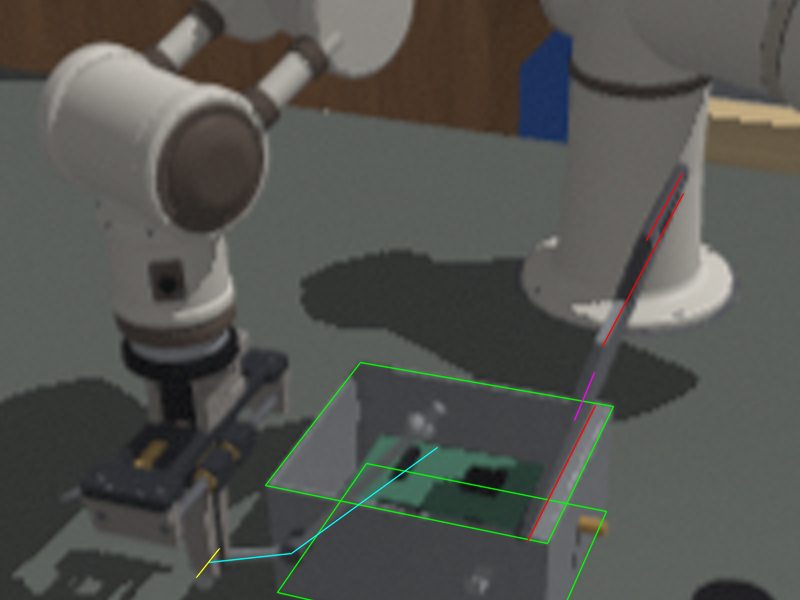

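Call:
{"api": "send_rows", "payload": {"commands": [{"rx": 0,"ry": 0,"rz": 0,"x": 0,"y": 0,"z": 5,"claw": 0},{"rx": 0,"ry": 0,"rz": 0,"x": 0,"y": 0,"z": 3,"claw": 0}]}}

```text
clock: 13.1
ee_pos: [0.6128, -0.1444, 0.2253]
tcp_rot: [[-0.025, 1.0, -0.002], [1.0, 0.025, 0.007], [0.007, -0.002, -1.0]]
ft_force: [-0.6, 3.3, 3.8]
opening: 0.0004
```

```bash
cat >> h.py <<'E'
def rodfit(s):
    for n in ('rod_collar','rod_lever','rod_pivot'):
        r=place_of(n,s)
        if not r: print(n,'none');continue
        p=np.array(r[0]['point']); print(n,p.round(1),round(r[0]['p'],2),end=' ')
        if n=='rod_collar':
            f=lambda a:proj(s,W((108,-80+162*np.cos(a+.1),58+162*np.sin(a+.1))))[0]-p
        elif n=='rod_lever':
            f=lambda a:proj(s,W((126,-80-60*np.cos(.5236-a),58+60*np.sin(.5236-a))))[0]-p
        else: print(proj(s,W((108,-80,58)))[0]-p);continue
        g=least_squares(lambda v:f(v[0]),[.9]);print('rod',g.x.round(3),'res',g.fun.round(1))
E
python3 -c "
from h import *
need(W((129,-135,37)),Rdes(np.pi/2+Q[2]),off=.19)
for n in ('scene','top','wrist'):
  s=snapshot(n);print(n);rodfit(s);save(s,n+'7')
s=snapshot('scene');overlay(s,Q,'so7',lid=1.85,rod=.9,crop=(150,70,350,220))"
```

```text
tip [ 0.6124 -0.1431  0.0353] need tool mm [-3.5  3.1 -1.8] F [-0.6  3.3  3.8] op 0.0004 t 13.1 j [-0.42  0.49  1.56  0.01  1.1  -0.45]
rotvec tool [-0.002 -0.007  0.002] shift incl. rot [-2.2  2.7 -1.8]
scene
rod_collar [243.7 169. ] 0.74 rod [1.016] res [-0.1  0.2]
rod_lever [204.6 214. ] 0.75 rod [0.957] res [-1.   0.6]
rod_pivot [222.8 205.1] 0.48 [-0.23649457  2.80611588]
top
rod_collar [266.8 184. ] 0.47 rod [0.983] res [-0.2 -1.1]
rod_lever [369.9 251.7] 0.45 rod [0.637] res [-52.1 -61.2]
rod_pivot none
wrist
rod_collar none
rod_lever [253.9 223.8] 0.62 rod [1.118] res [-0.6 -0. ]
rod_pivot [214. 153.] 0.88 [4.37295964 5.84252333]
```

View pics/so7.png

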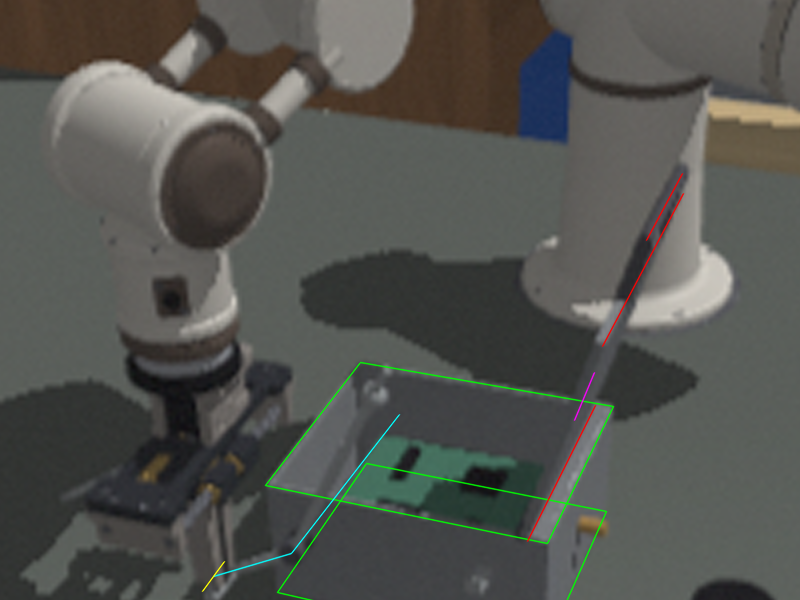

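View pics/wrist7.png

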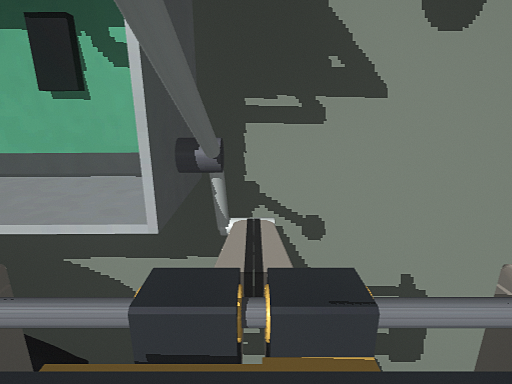

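Rod is up; finger height implies ≈1.02 and collar in scene view gives ≈1.0. Retract up.

Call:
{"api": "send_rows", "payload": {"commands": [{"rx": 0,"ry": 0,"rz": 0,"x": 0,"y": 0,"z": -30,"claw": 0},{"rx": 0,"ry": 0,"rz": 0,"x": -10,"y": 0,"z": -45,"claw": 0},{"rx": 0,"ry": 0,"rz": 0,"x": -20,"y": 0,"z": -45,"claw": 0},{"rx": 0,"ry": 0,"rz": 0,"x": -20,"y": 0,"z": -45,"claw": 0},{"rx": 0,"ry": 0,"rz": 0,"x": 0,"y": 0,"z": -45,"claw": 0}]}}

```text
clock: 14.25
ee_pos: [0.6129, -0.1967, 0.4325]
tcp_rot: [[-0.026, 0.999, -0.02], [1.0, 0.026, 0.013], [0.014, -0.02, -1.0]]
ft_force: [-0.1, -0.5, 0.1]
opening: 0.0002
```

```bash
python3 -c "
from h import *
need(W((129,-135,37)),Rdes(np.pi/2+Q[2]),off=.19)
for n in ('scene','top','wrist'):
  s=snapshot(n);print(n);rodfit(s);save(s,n+'8')
s=snapshot('scene');overlay(s,Q,'so8',lid=1.85,rod=1.02,crop=(150,90,350,240))
s=snapshot('top');overlay(s,Q,'to8',lid=1.85,rod=1.02,crop=(180,140,380,290))"
```

```text
tip [ 0.6092 -0.1941  0.2425] need tool mm [ 44.6  11.7 206. ] F [-0.1 -0.5  0.1] op 0.0002 t 14.25 j [-0.5   0.33  1.34  0.    1.5  -0.52]
rotvec tool [-0.02  -0.014  0.003] shift incl. rot [ 47.2   7.9 206. ]
scene
rod_collar [242.7 171.8] 0.73 rod [1.005] res [ 1.4 -2.2]
rod_lever [206.  217.2] 0.85 rod [1.14] res [-0.3  0.3]
rod_pivot [221.6 207.3] 0.81 [0.96350543 0.60611588]
top
rod_collar [266.2 185.2] 0.73 rod [0.972] res [-0.3 -2.2]
rod_lever [311.7 191.4] 0.66 rod [1.124] res [0.5 1.6]
rod_pivot [298.2 195.5] 0.7 [-3.21354342  1.63950867]
wrist
rod_collar none
rod_lever [260.6 134.1] 0.97 rod [1.063] res [0.3 0. ]
rod_pivot [243.4  88.9] 0.94 [2.515912   1.62059632]
```

View pics/so8.png

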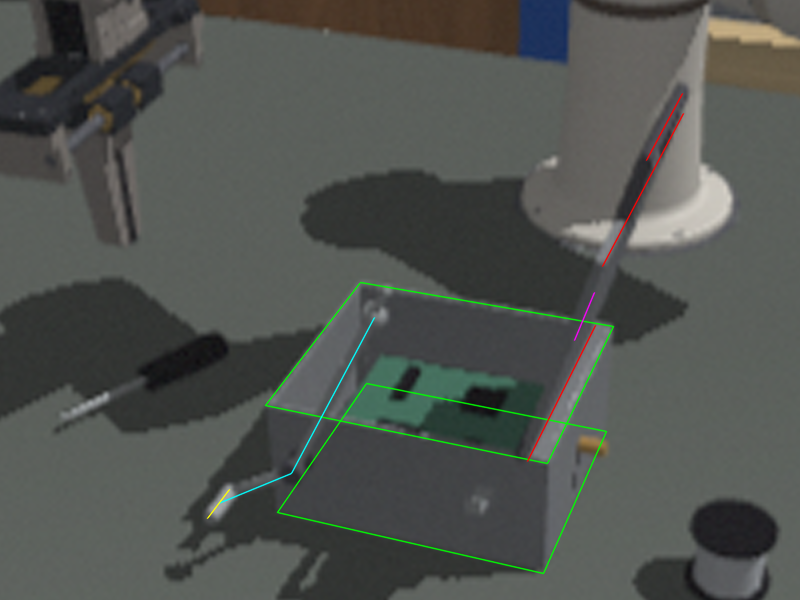

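View pics/to8.png

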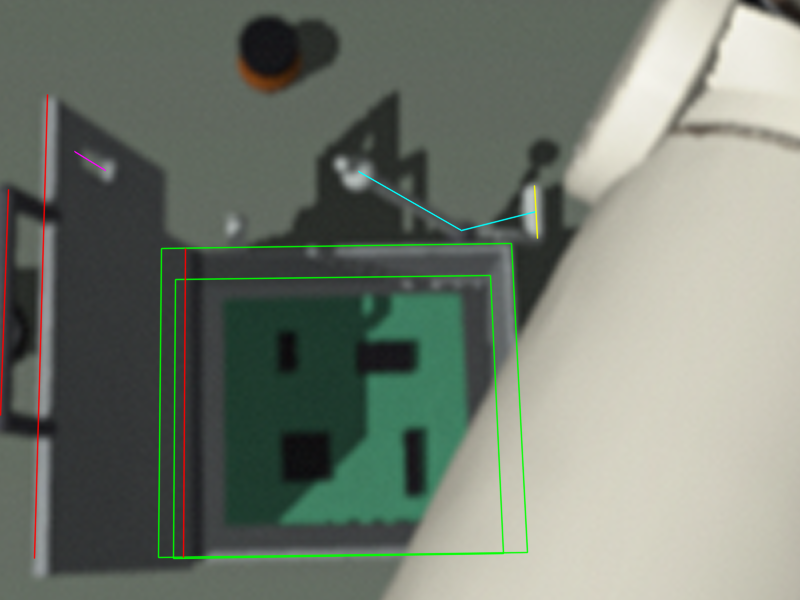

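Run:
```python
from h import *
sc=snapshot('scene');tp=snapshot('top')
c=lambda p,o:(np.array(p)+.5)/4-.5+np.array(o)
# collar & roller picks from overlays
for nm,a,b in [('collar',(376,311),(354,175)),('roller',(220,501),(531,212)),('clip?',(479,501),(233,226))]:
    A=c(a,(150,90));B=c(b,(180,140))
    f=lambda X:np.concatenate([proj(sc,X)[0]-A,proj(tp,X)[0]-B])
    r=least_squares(f,[.6,0,.1]);R,t=boxT(Q);X=R.T@(r.x-t)*1e3
    print(nm,X.round(1),'res',r.fun.round(1),'rel pivot dist',np.hypot(X[1]+80,X[2]-58).round(1),'ang',np.arctan2(X[2]-58,X[1]+80).round(3))
```

```text
collar [105.4  -7.9 207.6] res [ 0.5  0.1  0.4 -0.2] rel pivot dist 166.1 ang 1.122
roller [ 125.6 -129.9   32.3] res [ 0.5  0.1  0.4 -0.2] rel pivot dist 56.1 ang -2.665
clip? [109.8  63.   71.2] res [ 0.2  0.   0.1 -0. ] rel pivot dist 143.6 ang 0.092
```

Triangulated collar elevation is 1.12 (ideal 1.11), so rod ≈1.0. Returning to the handle.

Call:
{"api": "send_rows", "payload": {"commands": [{"rx": 0,"ry": 0,"rz": -0.145,"x": 0,"y": 0,"z": -45,"claw": 40},{"rx": 0,"ry": 0,"rz": -0.145,"x": 0,"y": 0,"z": -45,"claw": 40},{"rx": 0,"ry": 0,"rz": -0.145,"x": 0,"y": 0,"z": -45,"claw": 40},{"rx": 0,"ry": 0,"rz": -0.145,"x": 0,"y": 0,"z": 0,"claw": 40},{"rx": 0,"ry": 0,"rz": -0.145,"x": 0,"y": 0,"z": 0,"claw": 40},{"rx": 0,"ry": 0,"rz": -0.145,"x": 0,"y": 0,"z": 0,"claw": 40},{"rx": 0,"ry": 0,"rz": -0.145,"x": 0,"y": 0,"z": 0,"claw": 40},{"rx": 0,"ry": 0,"rz": -0.145,"x": 0,"y": 0,"z": 0,"claw": 40}]}}

```text
clock: 15.85
ee_pos: [0.6158, -0.1965, 0.5712]
tcp_rot: [[-0.941, 0.338, -0.02], [0.338, 0.941, 0.014], [0.024, 0.007, -1.0]]
ft_force: [0.1, 0.1, 0.0]
opening: 0.0398
```

```bash
python3 -c "
from h import *
need([.4995,.137,.385],Rdes(np.pi+Q[2]))"
```

```text
tip [ 0.6124 -0.1941  0.4002] need tool mm [217.7 273.3  22.2] F [0.1 0.1 0. ] op 0.0398 t 15.85 j [-0.5   0.31  1.09  0.    1.76 -1.72]
rotvec tool [ 0.011 -0.022 -0.368] shift incl. rot [221.7 274.5  22.3]
```

Call:
{"api": "send_rows", "payload": {"commands": [{"rx": 0.005,"ry": -0.01,"rz": -0.125,"x": 0,"y": 0,"z": 0,"claw": 40},{"rx": 0.005,"ry": -0.01,"rz": -0.125,"x": 0,"y": 0,"z": 0,"claw": 40},{"rx": 0,"ry": 0,"rz": -0.11,"x": 0,"y": 0,"z": 0,"claw": 40},{"rx": 0,"ry": 0,"rz": 0,"x": 16,"y": 45,"z": 0,"claw": 40},{"rx": 0,"ry": 0,"rz": 0,"x": 16,"y": 45,"z": 0,"claw": 40},{"rx": 0,"ry": 0,"rz": 0,"x": 16,"y": 45,"z": 0,"claw": 40},{"rx": 0,"ry": 0,"rz": 0,"x": 16,"y": 45,"z": 0,"claw": 40}]}}

```text
clock: 16.55
ee_pos: [0.5455, -0.0192, 0.5679]
tcp_rot: [[-1.0, -0.025, -0.005], [-0.025, 1.0, 0.0], [0.005, 0.0, -1.0]]
ft_force: [0.3, 0.1, -0.3]
opening: 0.0402
```

```bash
python3 -c "
from h import *
need([.4995,.137,.385],Rdes(np.pi+Q[2]))"
```

```text
tip [ 0.5447 -0.0191  0.3969] need tool mm [ 41.1 157.2  12.1] F [ 0.3  0.1 -0.3] op 0.0402 t 16.55 j [-0.26  0.03  1.42 -0.    1.7  -1.85]
rotvec tool [ 0.    -0.005  0.002] shift incl. rot [ 41.9 157.3  12.1]
```

Call:
{"api": "send_rows", "payload": {"commands": [{"rx": 0,"ry": -0.005,"rz": 0,"x": 12,"y": 44,"z": 0,"claw": 40},{"rx": 0,"ry": 0,"rz": 0,"x": 12,"y": 44,"z": 0,"claw": 40},{"rx": 0,"ry": 0,"rz": 0,"x": 12,"y": 42,"z": 0,"claw": 40},{"rx": 0,"ry": 0,"rz": 0,"x": 0,"y": 10,"z": 0,"claw": 40},{"rx": 0,"ry": 0,"rz": 0,"x": 0,"y": 0,"z": 0,"claw": 40}]}}

```text
clock: 17.05
ee_pos: [0.5005, 0.1293, 0.5697]
tcp_rot: [[-0.999, -0.032, 0.004], [-0.032, 1.0, 0.002], [-0.004, 0.002, -1.0]]
ft_force: [-0.1, -0.2, -0.8]
opening: 0.0403
```

```bash
python3 -c "
from h import *
need([.4995,.137,.329],Rdes(np.pi+Q[2]))
s=snapshot('wrist');save(s,'w9');r=place_of('lid_handle',s);print(r[:1],atz(s,r[0]['point'],.326) if r else '', lidpt(1.85))"
```

```text
tip [0.5013 0.1296 0.3987] need tool mm [ 1.9  7.4 69.7] F [-0.1 -0.2 -0.8] op 0.0403 t 17.05 j [ 0.02 -0.05  1.49  0.    1.69 -1.58]
rotvec tool [0.002 0.004 0.009] shift incl. rot [ 1.1  7.6 69.7]
[{'point': [265.1, 196.9], 'p': 0.87}] [0.4931229  0.14001471 0.326     ] [0.50000314 0.13774057 0.32218908]
```

View pics/w9.png

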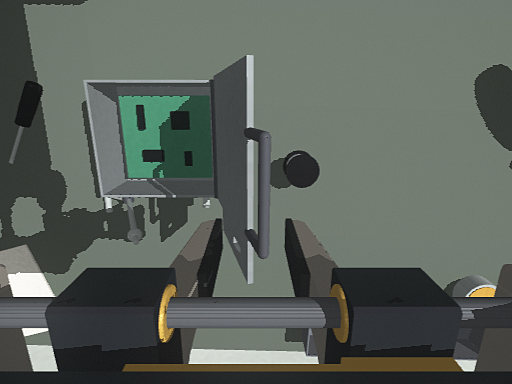

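Wrist view: handle bar at column ~265 just right of jaw centre (256), y ≈ 0.139. Shift and descend.

Call:
{"api": "send_rows", "payload": {"commands": [{"rx": 0,"ry": 0.004,"rz": 0.008,"x": 2,"y": 9,"z": 10,"claw": 40},{"rx": 0,"ry": 0,"rz": 0,"x": 0,"y": 1,"z": 18,"claw": 40},{"rx": 0,"ry": 0,"rz": 0,"x": 0,"y": 0,"z": 18,"claw": 40},{"rx": 0,"ry": 0,"rz": 0,"x": 0,"y": 0,"z": 10,"claw": 40}]}}

```text
clock: 17.55
ee_pos: [0.5008, 0.1342, 0.5109]
tcp_rot: [[-1.0, -0.011, 0.001], [-0.011, 1.0, 0.001], [-0.001, 0.001, -1.0]]
ft_force: [-0.5, 0.6, 0.2]
opening: 0.0401
```

```bash
python3 -c "
from h import *
need([.4995,.139,.327],Rdes(np.pi+Q[2]))"
```

```text
tip [0.501  0.1344 0.3399] need tool mm [ 1.4  4.7 12.9] F [-0.5  0.6  0.2] op 0.0401 t 17.55 j [ 0.03 -0.04  1.6   0.    1.58 -1.55]
rotvec tool [ 0.001  0.001 -0.012] shift incl. rot [ 1.3  4.8 12.9]
```

Call:
{"api": "send_rows", "payload": {"commands": [{"rx": 0,"ry": 0,"rz": -0.01,"x": 1,"y": 5,"z": 13,"claw": 40},{"rx": 0,"ry": 0,"rz": 0,"x": 0,"y": 0,"z": 3,"claw": 40},{"rx": 0,"ry": 0,"rz": 0,"x": 0,"y": 0,"z": 0,"claw": 5},{"rx": 0,"ry": 0,"rz": 0,"x": 0,"y": 0,"z": 0,"claw": 5},{"rx": 0,"ry": 0,"rz": 0,"x": 0,"y": 0,"z": 0,"claw": 5},{"rx": 0,"ry": 0,"rz": 0,"x": 0,"y": 0,"z": 0,"claw": 5}]}}

```text
clock: 18.15
ee_pos: [0.5003, 0.1383, 0.4928]
tcp_rot: [[-1.0, -0.019, -0.001], [-0.019, 1.0, 0.0], [0.001, 0.0, -1.0]]
ft_force: [0.5, -4.1, -1.2]
opening: 0.0102
```

```bash
python3 -c "
from h import *
lidstate((-.1,-.2,-.3,-.4))"
```

```text
box [ 20.2 152.4 321.8] theta 1.853 r 231.8 F [ 0.5 -4.1 -1.2] M [-0.88  0.1   0.06] op 0.0102 t 18.15
tilt [ 0.    -0.001 -0.004]
-0.1 [  0.1 -22.4  -5.8]
-0.2 [  0.  -45.4  -9.2]
-0.3 [ -0.1 -68.6 -10.2]
-0.4 [ -0.2 -91.7  -9. ]
```

Call:
{"api": "send_rows", "payload": {"commands": [{"rx": 0,"ry": 0,"rz": 0,"x": 0,"y": -15,"z": -4,"claw": 5},{"rx": 0,"ry": 0,"rz": 0,"x": 0,"y": -20,"z": -4,"claw": 5},{"rx": 0,"ry": 0,"rz": 0,"x": 0,"y": -20,"z": -2,"claw": 5},{"rx": 0,"ry": 0,"rz": 0,"x": 0,"y": -20,"z": -1,"claw": 5}]}}

```text
clock: 18.55
ee_pos: [0.502, 0.0612, 0.5038]
tcp_rot: [[-1.0, -0.024, 0.002], [-0.024, 1.0, 0.004], [-0.002, 0.004, -1.0]]
ft_force: [4.9, 1.3, -12.2]
opening: 0.009
```

```bash
python3 -c "
from h import *
lidstate((-.1,-.2,-.3,-.4))"
```

```text
box [ 20.5  76.  332.8] theta 1.519 r 233.0 F [  4.9   1.3 -12.2] M [ 0.45 -0.89  0.  ] op 0.009 t 18.55
tilt [0.004 0.002 0.001]
-0.1 [  0.5 -23.1   2.9]
-0.2 [  0.6 -45.9   7.2]
-0.3 [  0.6 -68.1  13.7]
-0.4 [  0.6 -89.6  22.4]
```

Call:
{"api": "send_rows", "payload": {"commands": [{"rx": 0,"ry": 0,"rz": 0,"x": 0,"y": -20,"z": 4,"claw": 5},{"rx": 0,"ry": 0,"rz": 0,"x": 0,"y": -20,"z": 4,"claw": 5},{"rx": 0,"ry": 0,"rz": 0,"x": 0,"y": -18,"z": 5,"claw": 5},{"rx": 0,"ry": 0,"rz": 0,"x": 0,"y": -17,"z": 6,"claw": 5}]}}

```text
clock: 18.95
ee_pos: [0.5034, -0.0196, 0.4868]
tcp_rot: [[-1.0, -0.023, 0.007], [-0.023, 1.0, 0.007], [-0.007, 0.007, -1.0]]
ft_force: [3.2, 3.7, -6.7]
opening: 0.009
```

```bash
python3 -c "
from h import *
lidstate((-.1,-.2,-.3,-.4))"
```

```text
box [ 20.9  -4.3 315.8] theta 1.165 r 233.6 F [ 3.2  3.7 -6.7] M [ 0.81 -0.7   0.05] op 0.009 t 18.95
tilt [ 0.007  0.007 -0.   ]
-0.1 [  1.  -20.4  11.2]
-0.2 [  1.1 -40.4  23.1]
-0.3 [  1.2 -59.   36.8]
-0.4 [  1.3 -76.2  52.4]
```

Call:
{"api": "send_rows", "payload": {"commands": [{"rx": 0.007,"ry": 0.007,"rz": 0,"x": 0,"y": -13,"z": 7,"claw": 5},{"rx": 0,"ry": 0,"rz": 0,"x": 0,"y": -9,"z": 6,"claw": 5},{"rx": 0,"ry": 0,"rz": 0,"x": 0,"y": 0,"z": 0,"claw": 5}]}}

```text
clock: 19.25
ee_pos: [0.5044, -0.0459, 0.4733]
tcp_rot: [[-1.0, -0.019, 0.005], [-0.019, 1.0, 0.001], [-0.005, 0.001, -1.0]]
ft_force: [3.9, 2.1, -5.5]
opening: 0.0087
```

```bash
python3 -c "
from h import *
lidstate((-.05,-.1,-.15,-.2))
for n in ('scene','top','wrist'):
  s=snapshot(n);save(s,n+'10');rodfit(s);print([(x['point'],x['p']) for x in place_of('lid_slot',s)])
s=snapshot('scene');overlay(s,Q,'so10',lid=1.05,rod=1.01,crop=(150,90,350,240))
s=snapshot('top');overlay(s,Q,'to10',lid=1.05,rod=1.01,crop=(180,140,380,290))"
```

```text
box [ 21.  -31.8 302.3] theta 1.034 r 233.6 F [ 3.9  2.1 -5.5] M [ 0.6  -0.57  0.06] op 0.0087 t 19.25
tilt [ 0.001  0.005 -0.004]
-0.05 [ 1.  -9.1  7.4]
-0.1 [  1.  -18.7  14. ]
-0.15 [  1.  -27.9  21. ]
-0.2 [  1.  -36.8  28.4]
rod_collar [243.3 168.8] 0.54 rod [1.023] res [-0.1  0.2]
rod_lever [207.7 216.2] 0.62 rod [1.157] res [-1.8  1.5]
rod_pivot [222.4 209.4] 0.73 [ 0.16350543 -1.49388412]
[([255.2, 166.6], 0.56)]
rod_collar none
rod_lever none
rod_pivot none
[([283.8, 217.0], 0.41)]
rod_collar none
rod_lever [191.3 222.6] 0.68 rod [1.167] res [0.7 1.6]
rod_pivot [221.3 222.8] 0.75 [-2.46059456 -0.3048022 ]
[]
```

View pics/so10.png

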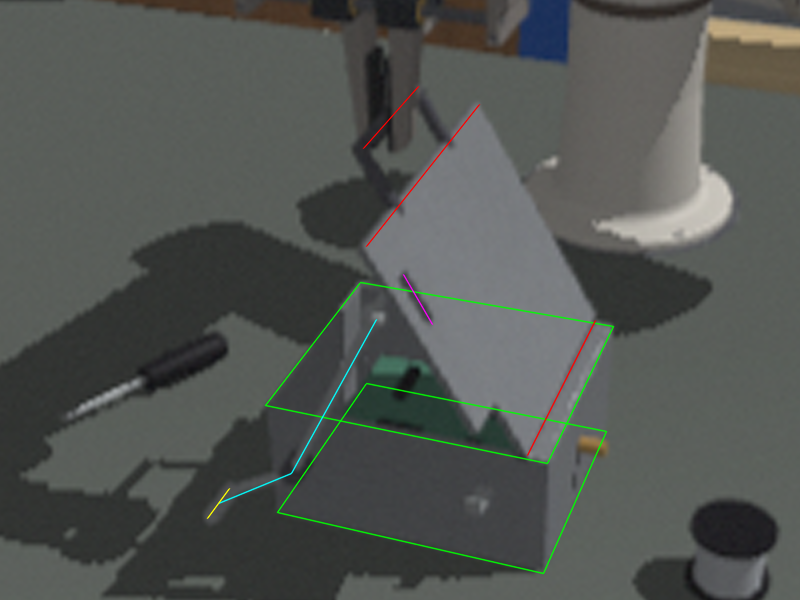

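View pics/to10.png

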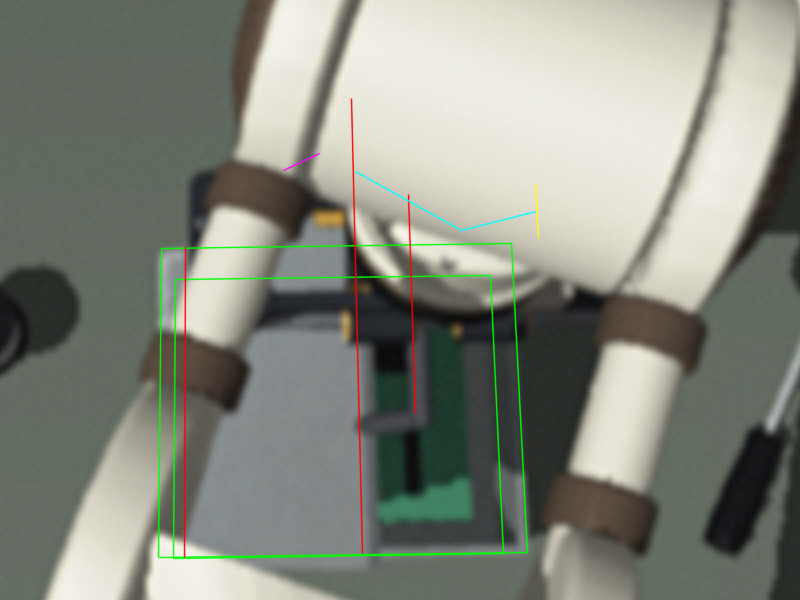

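Call:
{"api": "send_rows", "payload": {"commands": [{"rx": 0,"ry": 0.004,"rz": 0,"x": 0,"y": -8,"z": 6,"claw": 5},{"rx": 0,"ry": 0,"rz": 0,"x": 0,"y": -8,"z": 6,"claw": 5},{"rx": 0,"ry": 0,"rz": 0,"x": 0,"y": 0,"z": 0,"claw": 5}]}}

```text
clock: 20.4
ee_pos: [0.5051, -0.0625, 0.4623]
tcp_rot: [[-1.0, -0.021, 0.004], [-0.021, 1.0, -0.002], [-0.003, -0.002, -1.0]]
ft_force: [2.8, 0.6, -3.0]
opening: 0.0088
```

```bash
python3 -c "
from h import *
lidstate((-.05,-.1,-.15,-.2))
s=snapshot('scene');overlay(s,Q,'so11',lid=.95,rod=1.01,crop=(150,90,350,240))"
```

```text
box [ 21.1 -48.9 291.3] theta 0.947 r 233.5 F [ 2.8  0.6 -3. ] M [ 0.35 -0.38  0.03] op 0.0088 t 20.4
tilt [-0.002  0.003 -0.002]
-0.05 [ 1.1 -8.5  8.1]
-0.1 [  1.1 -17.4  15.5]
-0.15 [  1.1 -26.   23.3]
-0.2 [  1.1 -34.2  31.5]
```

View pics/so11.png

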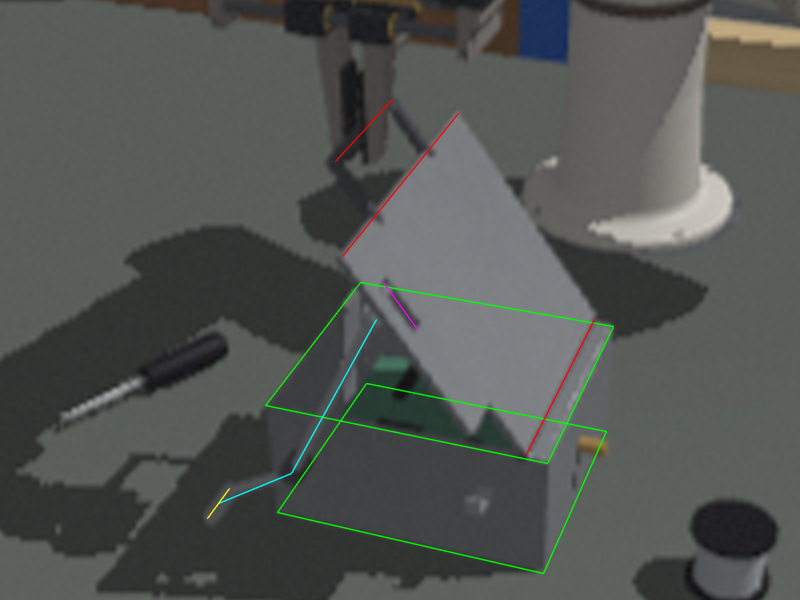

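```bash
python3 -c "
from h import *
s=snapshot('scene');im=cv2.cvtColor(s['color'],cv2.COLOR_RGB2BGR)[130:220,195:295];cv2.imwrite('pics/z11.png',cv2.resize(im,None,fx=7,fy=6.5,interpolation=cv2.INTER_CUBIC))"
```

```text
(no output)
```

View pics/z11.png

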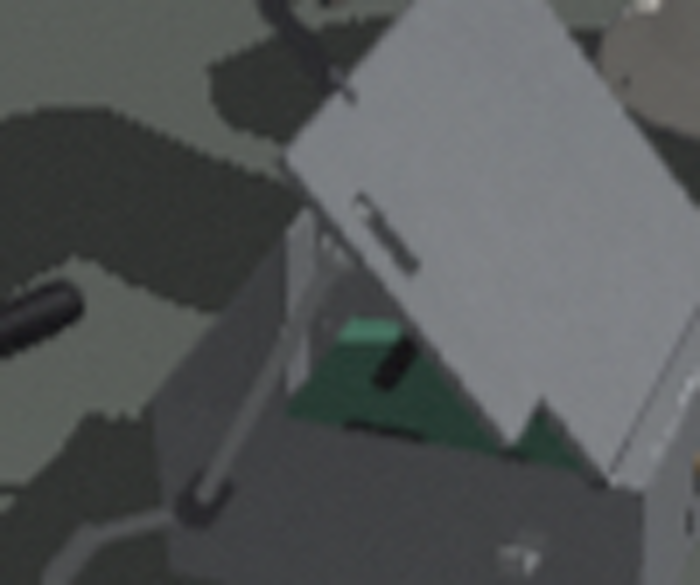

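The slot shows the pin's bright tip at its outer end (360,205 in the zoom), as geometry predicts at this lid angle. Continue gently.

Call:
{"api": "send_rows", "payload": {"commands": [{"rx": 0,"ry": 0,"rz": 0,"x": 0,"y": -5,"z": 5,"claw": 5},{"rx": 0,"ry": 0,"rz": 0,"x": 0,"y": -4,"z": 4,"claw": 5}]}}

```text
clock: 20.7
ee_pos: [0.5052, -0.0716, 0.4549]
tcp_rot: [[-1.0, -0.021, 0.005], [-0.021, 1.0, -0.005], [-0.005, -0.005, -1.0]]
ft_force: [-0.4, -2.0, 0.6]
opening: 0.0088
```

```bash
python3 -c "
from h import *
lidstate((-.02,-.05))
s=snapshot('scene');im=cv2.cvtColor(s['color'],cv2.COLOR_RGB2BGR)[130:220,195:295];cv2.imwrite('pics/z12.png',cv2.resize(im,None,fx=7,fy=6.5,interpolation=cv2.INTER_CUBIC))"
```

```text
box [ 21.2 -58.4 283.9] theta 0.895 r 233.2 F [-0.4 -2.   0.6] M [ 0.03 -0.05  0.05] op 0.0088 t 20.7
tilt [-0.005  0.004 -0.002]
-0.02 [ 1.2 -2.9  3.8]
-0.05 [ 1.2 -8.2  8.3]
```

View pics/z12.png

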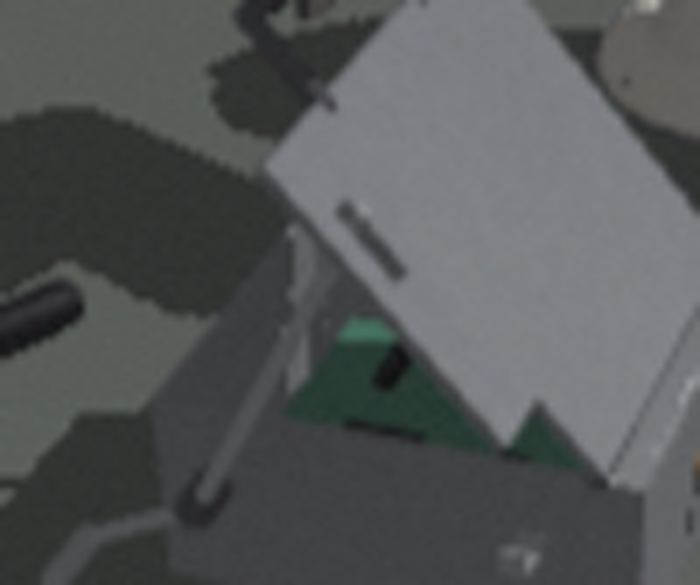

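```bash
python3 -c "
from h import *
s=snapshot('scene')
for e in (1.08,1.12,1.16):
  for L in (162,187):
    p=proj(s,W((108,-80+L*np.cos(e),58+L*np.sin(e))))[0];print(e,L,((p-[195,130])*[7,6.5]).round())
for r in (120,139,158):
  print('slot',r,((proj(s,lidpt(.89,r,108,6))[0]-[195,130])*[7,6.5]).round())
w=snapshot('wrist');save(w,'w12')
im=cv2.cvtColor(s['color'],cv2.COLOR_RGB2BGR)[150:180,225:265];cv2.imwrite('pics/z13.png',cv2.resize(im,None,fx=18,fy=18,interpolation=cv2.INTER_NEAREST))
"
```

```text
1.08 162 [353. 263.]
1.08 187 [381. 220.]
1.12 162 [338. 254.]
1.12 187 [364. 210.]
1.16 162 [323. 246.]
1.16 187 [346. 200.]
slot 120 [398. 279.]
slot 139 [367. 242.]
slot 158 [335. 205.]
```

View pics/z13.png

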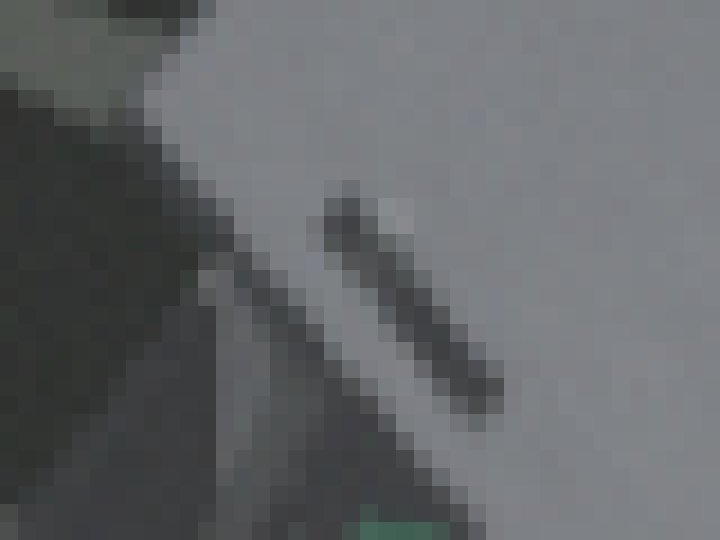

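View pics/w12.png

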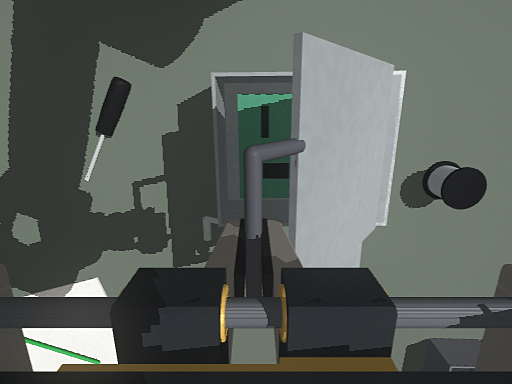

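Call:
{"api": "send_rows", "payload": {"commands": [{"rx": 0,"ry": 0,"rz": 0,"x": 0,"y": -3,"z": 3,"claw": 5},{"rx": 0,"ry": 0,"rz": 0,"x": 0,"y": 0,"z": 0,"claw": 5}]}}

```text
clock: 21.05
ee_pos: [0.5053, -0.0749, 0.4521]
tcp_rot: [[-1.0, -0.021, 0.005], [-0.021, 1.0, -0.005], [-0.005, -0.005, -1.0]]
ft_force: [0.7, -1.6, -0.0]
opening: 0.009
```

```bash
python3 -c "
from h import *
lidstate((-.02,-.05))"
```

```text
box [ 21.2 -61.8 281.1] theta 0.877 r 233.1 F [ 0.7 -1.6 -0. ] M [-0.07 -0.13  0.11] op 0.009 t 21.05
tilt [-0.005  0.005 -0.002]
-0.02 [ 1.2 -2.9  3.8]
-0.05 [ 1.2 -8.1  8.4]
```

Call:
{"api": "send_rows", "payload": {"commands": [{"rx": 0,"ry": 0,"rz": 0,"x": 0,"y": -3,"z": 3,"claw": 5},{"rx": 0,"ry": 0,"rz": 0,"x": 0,"y": 0,"z": 0,"claw": 5}]}}

```text
clock: 21.25
ee_pos: [0.5053, -0.0774, 0.4502]
tcp_rot: [[-1.0, -0.022, 0.005], [-0.022, 1.0, -0.003], [-0.005, -0.003, -1.0]]
ft_force: [-0.4, -0.8, -0.3]
opening: 0.0087
```

```bash
python3 -c "
from h import *
lidstate((-.02,-.05))"
```

```text
box [ 21.2 -63.9 279.2] theta 0.865 r 233.0 F [-0.4 -0.8 -0.3] M [-0.08  0.04  0.06] op 0.0087 t 21.25
tilt [-0.003  0.005 -0.001]
-0.02 [ 1.2 -2.9  3.8]
-0.05 [ 1.2 -8.1  8.4]
```

Call:
{"api": "send_rows", "payload": {"commands": [{"rx": 0,"ry": 0,"rz": 0,"x": 0,"y": -3,"z": 3,"claw": 5},{"rx": 0,"ry": 0,"rz": 0,"x": 0,"y": 0,"z": 0,"claw": 5}]}}

```text
clock: 21.45
ee_pos: [0.5052, -0.0789, 0.4495]
tcp_rot: [[-1.0, -0.023, 0.006], [-0.023, 1.0, 0.002], [-0.006, 0.002, -1.0]]
ft_force: [-1.0, -1.1, 1.7]
opening: 0.0092
```

```bash
python3 -c "
from h import *
lidstate((-.02,-.05))
s=snapshot('scene')
im=cv2.cvtColor(s['color'],cv2.COLOR_RGB2BGR)[150:180,225:265];cv2.imwrite('pics/z14.png',cv2.resize(im,None,fx=18,fy=18,interpolation=cv2.INTER_NEAREST))"
```

```text
box [ 21.2 -64.7 278.5] theta 0.86 r 233.0 F [-1.  -1.1  1.7] M [0.03 0.19 0.02] op 0.0092 t 21.45
tilt [0.002 0.006 0.   ]
-0.02 [ 1.2 -2.9  3.7]
-0.05 [ 1.3 -8.1  8.4]
```

View pics/z14.png

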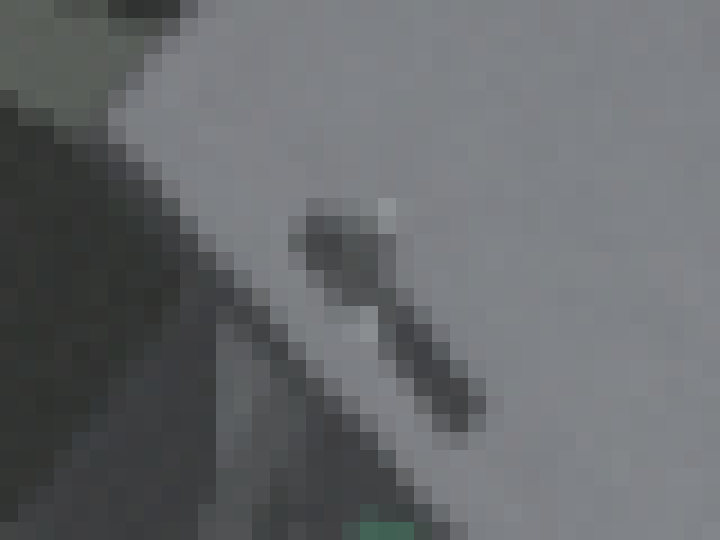

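Call:
{"api": "send_rows", "payload": {"commands": [{"rx": 0,"ry": 0,"rz": 0,"x": 0,"y": -3,"z": 3,"claw": 5},{"rx": 0,"ry": 0,"rz": 0,"x": 0,"y": 0,"z": 0,"claw": 5}]}}

```text
clock: 21.7
ee_pos: [0.5051, -0.0802, 0.4492]
tcp_rot: [[-1.0, -0.025, 0.007], [-0.025, 1.0, 0.006], [-0.007, 0.006, -1.0]]
ft_force: [-1.3, -1.1, 0.6]
opening: 0.009
```

```bash
python3 -c "
from h import *
lidstate((-.02,-.05))"
```

```text
box [ 21.2 -65.1 278.2] theta 0.858 r 233.0 F [-1.3 -1.1  0.6] M [0.02 0.2  0.  ] op 0.009 t 21.7
tilt [0.006 0.007 0.002]
-0.02 [ 1.2 -2.9  3.7]
-0.05 [ 1.3 -8.1  8.4]
```

The lid no longer follows: it rests on the collar. Release slowly and rise straight up.

Call:
{"api": "send_rows", "payload": {"commands": [{"rx": 0,"ry": 0,"rz": 0,"x": 0,"y": 0,"z": 0,"claw": 14},{"rx": 0,"ry": 0,"rz": 0,"x": 0,"y": 0,"z": 0,"claw": 20},{"rx": 0,"ry": 0,"rz": 0,"x": 0,"y": 0,"z": 0,"claw": 30},{"rx": 0,"ry": 0,"rz": 0,"x": 0,"y": 0,"z": 0,"claw": 40},{"rx": 0,"ry": 0,"rz": 0,"x": 0,"y": 0,"z": 0,"claw": 40}]}}

```text
clock: 22.2
ee_pos: [0.505, -0.0802, 0.4466]
tcp_rot: [[-1.0, -0.025, 0.004], [-0.025, 1.0, 0.007], [-0.004, 0.007, -1.0]]
ft_force: [0.1, 0.1, 0.3]
opening: 0.0395
```

```bash
python3 -c "
from h import *
lidstate((-.02,-.05))
s=snapshot('scene')
im=cv2.cvtColor(s['color'],cv2.COLOR_RGB2BGR)[90:220,195:295];cv2.imwrite('pics/z15.png',cv2.resize(im,None,fx=4.5,fy=4.5,interpolation=cv2.INTER_CUBIC))"
```

```text
box [ 20.7 -64.9 275.6] theta 0.851 r 230.8 F [0.1 0.1 0.3] M [ 0.03 -0.04  0.04] op 0.0395 t 22.2
tilt [0.007 0.004 0.002]
-0.02 [ 0.7 -4.3  2.1]
-0.05 [ 0.8 -9.4  6.8]
```

View pics/z15.png

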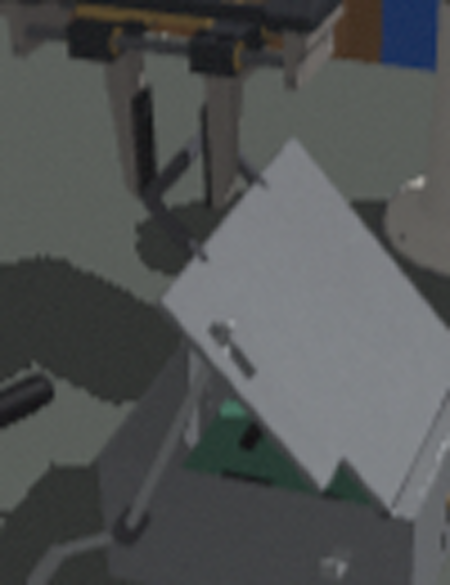

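Lid holds with the jaws open, bar between the fingers (175,165), pin showing in the slot at (222,330). Rising.

Call:
{"api": "send_rows", "payload": {"commands": [{"rx": 0,"ry": 0,"rz": 0,"x": 0,"y": 0,"z": -15,"claw": 40},{"rx": 0,"ry": 0,"rz": 0,"x": 0,"y": 0,"z": -25,"claw": 40},{"rx": 0,"ry": 0,"rz": 0,"x": 0,"y": 0,"z": -35,"claw": 40},{"rx": 0,"ry": 0,"rz": 0,"x": 0,"y": 0,"z": -40,"claw": 40},{"rx": 0,"ry": 0,"rz": 0,"x": 0,"y": 0,"z": 0,"claw": 40}]}}

```text
clock: 22.75
ee_pos: [0.5039, -0.0809, 0.5688]
tcp_rot: [[-1.0, -0.025, 0.004], [-0.025, 1.0, 0.007], [-0.004, 0.007, -1.0]]
ft_force: [-0.2, -1.1, 0.8]
opening: 0.0403
```

Call:
{"api": "send_rows", "payload": {"commands": [{"rx": 0,"ry": 0,"rz": 0,"x": 40,"y": 0,"z": -20,"claw": 40},{"rx": 0,"ry": 0,"rz": 0,"x": 40,"y": 0,"z": 0,"claw": 40},{"rx": 0,"ry": 0,"rz": 0,"x": 40,"y": 0,"z": 0,"claw": 40},{"rx": 0,"ry": 0,"rz": 0,"x": 0,"y": 0,"z": 0,"claw": 40},{"rx": 0,"ry": 0,"rz": 0,"x": 0,"y": 0,"z": 0,"claw": 40}]}}

```text
clock: 23.25
ee_pos: [0.3804, -0.0839, 0.5913]
tcp_rot: [[-1.0, -0.025, 0.006], [-0.025, 1.0, 0.005], [-0.006, 0.005, -1.0]]
ft_force: [0.7, -0.2, 0.3]
opening: 0.0401
```

Run:
```python
from h import *
need(lidpt(.86))
s=snapshot('scene');rodfit(s)
print('slot',[(x['point'],x['p']) for x in place_of('lid_slot',s)],proj(s,lidpt(.86,139,108,0)))
h=place_of('lid_handle',s);print('handle',h[:1],[(t,proj(s,lidpt(t))[0].round(1)) for t in (.8,.85,.9)])
for n in ('spool','jar','driver'):
    r=place_of(n,s); print(n,[atz(s,a['point'],0).round(3) for a in r[:1]])
im=cv2.cvtColor(s['color'],cv2.COLOR_RGB2BGR)[100:220,195:295];cv2.imwrite('pics/z16.png',cv2.resize(im,None,fx=5,fy=5,interpolation=cv2.INTER_CUBIC))
overlay(s,Q,'so16',lid=.86,rod=1.01,crop=(150,90,350,240))
```

```text
tip [ 0.3815 -0.0831  0.4203] need tool mm [-122.6    1.2  143.3] F [ 0.7 -0.2  0.3] op 0.0401 t 23.25 j [-0.53 -0.39  1.74  0.01  1.79 -2.13]
rod_collar [241.3 167.2] 0.5 rod [1.063] res [-0.3  0.5]
rod_lever [207.9 214.7] 0.49 rod [1.096] res [-2.8  2.1]
rod_pivot [224.2 207.5] 0.71 [-1.63649457  0.40611588]
slot [([248.6, 168.9], 0.65)] [[244.64623844 168.834533  ]]
handle [{'point': [233.3, 124.8], 'p': 0.92}] [(0.8, array([232.1, 128.2])), (0.85, array([234.8, 126. ])), (0.9, array([237.8, 124. ]))]
spool [array([0.526, 0.215, 0.   ])]
jar [array([0.743, 0.041, 0.   ])]
driver [array([ 0.459, -0.301,  0.   ])]
```

View pics/z16.png

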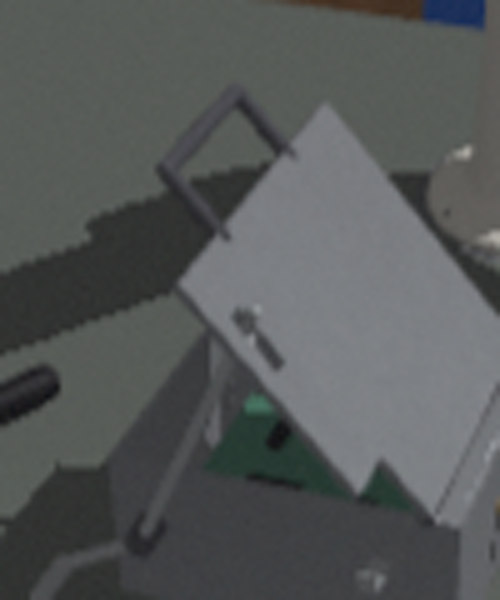

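View pics/so16.png

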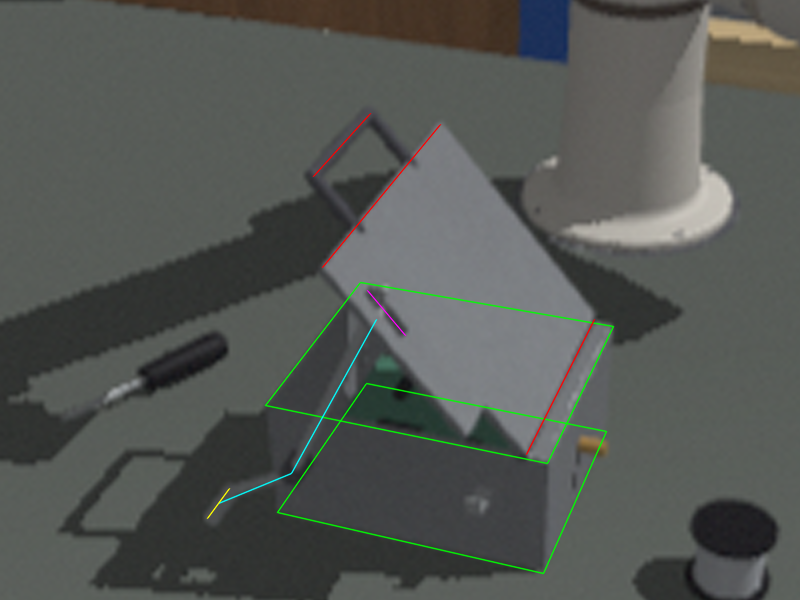

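Call:
{"api": "send_rows", "payload": {"commands": [{"rx": 0,"ry": 0,"rz": 0,"x": 0,"y": 0,"z": 0,"claw": 40},{"rx": 0,"ry": 0,"rz": 0,"x": 0,"y": 0,"z": 0,"claw": 40},{"rx": 0,"ry": 0,"rz": 0,"x": 0,"y": 0,"z": 0,"claw": 40},{"rx": 0,"ry": 0,"rz": 0,"x": 0,"y": 0,"z": 0,"claw": 40}]}}

```text
clock: 24.1
ee_pos: [0.3818, -0.0841, 0.5901]
tcp_rot: [[-1.0, -0.027, 0.003], [-0.027, 1.0, 0.007], [-0.003, 0.007, -1.0]]
ft_force: [-0.0, -0.4, 0.1]
opening: 0.04
```

Run:
```python
from h import *
s=snapshot('scene')
im=cv2.cvtColor(s['color'],cv2.COLOR_RGB2BGR)[100:220,195:295];im=cv2.resize(im,None,fx=5,fy=5,interpolation=cv2.INTER_CUBIC)
print('diff',cv2.absdiff(im,cv2.imread('pics/z16.png')).mean(), cv2.absdiff(im,cv2.imread('pics/z16.png')).max())
print(sign_off())
```

```text
diff 0.9246877777777778 28
the job is handed in; nothing more can be done
None
```

The job is handed in at about 24 s on the robot's clock. The lid stands half open on the prop rod with the gripper clear of it; the hand-in reported no verdict.

**What I did:** I swung the lid back to about 1.85 rad by its handle. I then pressed the roller down until the rod stood at about 1.0 rad. I regripped the handle, lowered the lid in small steps until it stopped following the arm, opened the jaws and backed off.

**Last checks:**
- **Lid:** it rests at about 0.86 rad, from the last gripped pose and the camera overlay.
- **Pin:** it shows through the slot, towards the slot's outer end. From the lid and rod angles I work out the collar at about 7 mm under the lid (±3 mm) and about 4 to 6 mm from the slot's centre.
- **At rest:** two scene pictures about 0.85 s apart differ only by what looks like image noise.
- **Robot:** the wrist force reads near zero.
- **Bystanders:** the spool, jar and screwdriver were each found within about 10 mm of where they were at the start, which is about as well as the networks can place them.

**Disagreements:** estimates of the rod angle differed. Triangulating picked points after the press gave about 1.0. The networks' collar points gave 0.97 to 1.06, and their lever points mostly higher, up to 1.17. I trusted the triangulated value, and the pin's position in the slot agreed with it.

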